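Put the board frames and holder fittings away after soldering

TASK

Clear up after the soldering session: hang the upright board frames from the rack on the hook one at a time, the largest first and at the back by the post, then each next smaller one in front of it, so that the smallest comes last and nearest the hook's tip. Lay the loose holder fittings (clamp bar, U-channel and round foot, whichever are there) in the grey caddy, at any time. Let no frame fall over, and leave the solder reel, the cutters and the spare circuit board where they are.

Things in the scene. Friction and masses are not known exactly. Their poses are not given: they have to be found in the camera images.
- frame_a: Largest board frame: upright house-shaped frame of 10 mm aluminium bar, 164 mm wide (y), 10 mm thick (x), 172 mm tall (z); green circuit board in the lowest 40 mm of its opening, above it an open hole. Top: a gable sloping 20 degrees to both sides, on its ridge a grip tab 30 mm wide (y), 10 mm thick. 190 g. Origin: centre of underside. Both faces alike. May be absent (None).
- frame_a_notch (a point): Underside of the gable's ridge in the largest frame, where the hook rod carries it: 120 mm above the frame's origin; the open hole reaches 70 mm down from here.
- frame_a_tab (a point): Point to grip on the tab of the largest frame, pinching its 30 mm width (closing along the frame's y): 40 mm above the notch point, 12 mm below the tab's top; the gable's ridge is 29 mm below this point.
- frame_b: Second-largest board frame: upright house-shaped frame of 10 mm aluminium bar, 140 mm wide (y), 10 mm thick (x), 164 mm tall (z); green circuit board in the lowest 36 mm of its opening, above it an open hole. Top: a gable sloping 20 degrees to both sides, on its ridge a grip tab 30 mm wide (y), 10 mm thick. 160 g. Origin: centre of underside. Both faces alike. May be absent (None).
- frame_b_notch (a point): Underside of the gable's ridge in the second-largest frame, where the hook rod carries it: 112 mm above the frame's origin; the open hole reaches 66 mm down from here.
- frame_b_tab (a point): Point to grip on the tab of the second-largest frame, pinching its 30 mm width (closing along the frame's y): 40 mm above the notch point, 12 mm below the tab's top; the gable's ridge is 29 mm below this point.
- frame_c: Third-largest board frame: upright house-shaped frame of 10 mm aluminium bar, 116 mm wide (y), 10 mm thick (x), 156 mm tall (z); green circuit board in the lowest 32 mm of its opening, above it an open hole. Top: a gable sloping 20 degrees to both sides, on its ridge a grip tab 30 mm wide (y), 10 mm thick. 130 g. Origin: centre of underside. Both faces alike. May be absent (None).
- frame_c_notch (a point): Underside of the gable's ridge in the third-largest frame, where the hook rod carries it: 104 mm above the frame's origin; the open hole reaches 62 mm down from here.
- frame_c_tab (a point): Point to grip on the tab of the third-largest frame, pinching its 30 mm width (closing along the frame's y): 40 mm above the notch point, 12 mm below the tab's top; the gable's ridge is 29 mm below this point.
- frame_d: Smallest board frame: upright house-shaped frame of 10 mm aluminium bar, 92 mm wide (y), 10 mm thick (x), 148 mm tall (z); green circuit board in the lowest 28 mm of its opening, above it an open hole. Top: a gable sloping 20 degrees to both sides, on its ridge a grip tab 30 mm wide (y), 10 mm thick. 100 g. Origin: centre of underside. Both faces alike. May be absent (None).
- frame_d_notch (a point): Underside of the gable's ridge in the smallest frame, where the hook rod carries it: 96 mm above the frame's origin; the open hole reaches 58 mm down from here.
- frame_d_tab (a point): Point to grip on the tab of the smallest frame, pinching its 30 mm width (closing along the frame's y): 40 mm above the notch point, 12 mm below the tab's top; the gable's ridge is 29 mm below this point.
- rack: Fixed plywood rack; the frames stand upright in its slots in any order. Origin: centre of underside, z up. Four slots at x = -72, -24, 24, 72 mm, along its y, 12.5 mm wide between fins 6 mm thick and 70 mm long (y), fin tops 58 mm up, slot floor 8 mm up. Frames come out straight up (50 mm).
- hook: Fixed steel hook stand. Origin: centre of the post at the bench, z up. The post (18 mm thick) ends 199 mm up; from it a straight round rod, 10 mm in diameter, axis 195 mm up, runs 145 mm out along the stand's -x (roughly towards the robot), then turns up. Frames hang on the straight rod, planes square to it.
- hook_tip (a point): Top of the hook's upturned tip, 155 mm out along the stand's -x and 218 mm up (18 mm higher than the top of the straight rod).
- caddy: Fixed open grey plastic caddy, 150 (its x) x 220 (its y) x 40 mm high, walls and floor 4 mm. Origin: centre of its underside, z up.
- clamp_bar: Loose steel clamp bar, 104 (its x) x 16 (its y) x 14 mm, with two brass thumbscrews (14 mm across, 12 mm tall) standing on it 38 mm either side of its middle; 150 g. Origin: centre of its underside. May be absent (None).
- channel: Loose aluminium U-channel, 100 (its x) x 26 (its y) x 22 mm high, walls 4 mm, open side up; 90 g. Origin: centre of its underside. May be absent (None).
- foot: Loose round steel foot, 56 mm across and 18 mm high, with a 16 mm upright round stem on its middle that tops out 54 mm up; 250 g. Origin: centre of its underside, z along the stem. May be absent (None).
- solder_reel: Bystander: a reel of solder lying flat, 60 mm across, 34 mm high. Origin: centre of its underside.
- cutters: Bystander: side cutters with red grips, about 140 x 45 x 12 mm, lying flat. Origin: underside, near the middle.
- spare_board: Bystander: a loose green circuit board, 75 x 50 x 10 mm over its components. Origin: centre of its underside.
Mind the look-alikes: they are no part of the job. What is shaped like the channel but blue is not meant. What is shaped like the clamp_bar but green is not meant.

How it is judged:
By the outcome, as a careful person would: the job done as asked, in the order asked, and still so for the second after the job is handed in, with the robot touching nothing.
Of frame_a, frame_b, frame_c, frame_d only 3 to 4 are there at a start; the rules pass over those that are not, and their reading is None.
Of clamp_bar, channel, foot only 2 to 3 are there at a start; the rules pass over those that are not, and their reading is None.
At some moment in a run one of clamp_bar, channel, foot may be knocked a few centimetres aside while the robot is not near it.
It also fails if it takes over 210 s, if anything falls off the work surface, if the arm or the gripper's body presses on something with over 40 N, if the wrist force passes 120 N, or if a joint passes its speed limit or range.

ROBOT

A 7-joint arm with a two-finger parallel gripper is mounted at the origin on the work surface. World frame = base frame: x ahead of the robot, y to its left, z up, the work surface at z = 0. Lengths are in m, angles in rad, forces in N, time in s.
With the tool pointing down it reaches from about 0.4 to 0.875 m from the base axis. Payload 19.3 kg.
Tool frame: the origin (TCP) lies on the centre line of the jaws, within the pads' length; the fingertips stand 14 mm ahead of it and the grasp point (between the pads) lies 5 mm behind it; x points along the fingers, y is the direction in which the jaws open and shut, and the axes are right-handed (so a half turn about x gives the same grasp; the last joint's range is limited). The gripper opens to 85 mm and grips with 20 to 120 N. Pads are 22 mm wide; open, the fingers measure 114 mm over their backs; the gripper's body (76 mm by 85 mm) begins 54 mm behind the grasp point. The pads swing forward as they close: fully open they stand 13 mm farther back than shut.
Start: joints at [-1.269, 0.521, -0.036, 1.599, 0.021, 1.021, -0.113], TCP at [0.227, 0.582, 0.245] pointing down, gripper open.
Joint ranges: [-2.91, 2.91], [-0.3, 2.13], [-1.5, 1.42], [0.17, 2.43], [-1.26, 4.41], [0.16, 1.93], [-2.52, 2.52]. Speed limits (rad/s): [1.89, 1.89, 2.39, 2.39, 3.01, 3.01, 3.01].

INTERFACE

Orientations are given as [roll, pitch, yaw] about the fixed x, y, z axes, in that order (R = Rz(yaw) Ry(pitch) Rx(roll)).
In Python, from workcell import monitor, optics, bot gives the robot as it stands.
- The arm moves only by the tool arm_command, never from a script. Its arguments are lists of equal length, an entry for each row: "delta_pos": the shift along the tool's x, y, z as a fraction of full scale, a list of three; "rotation": the turn, a rotation vector about the tool's x, y, z as a fraction of full scale, a list of three. In form: {"delta_pos": [[dx, dy, dz], ...], "rotation": [[wx, wy, wz], ...]}. A call has 1 to 10 rows; each row shifts and turns the pose as measured when the row begins, along the tool's axes as they then stand; what a row does not reach is not made up. Full scale, the value 1, is 30 mm for a shift and 6 degrees for a turn. A row lasts 1/10 s, in which the tool goes at most 50 mm and 8.59 degrees, less where a joint would pass 70% of its speed; a pose out of reach is approached as far as the arm can. A call with a number of a shift or a turn outside -1 to 1 is refused whole. A call with a gripper value outside its range is refused whole. "gripper" is the closure, from -1 (fully open) to 1 (shut), so that 0 is half open, set as the call begins (left out, the last holds). The fingers move at their own pace and stop on an object; "grip_force" is the grip in N (left out, the last holds). Time passes only in rows, so rows that do not move let the fingers close. It gives the time, the measured TCP pose, the force and the opening at its end, in the units of the state.
- monitor.observe(): the state, without advancing time (a new reading comes with each control period).
- optics.grab_frame(name): name is "scene" or "top" or "wrist"; returns the picture (480x640x3 uint8, red, green, blue); there is no depth.
- optics.camera_params(name): a dict with "fx", "fy", "cx", "cy" (pixels), "dist_coeffs" ([k1, k2, p1, p2, k3] as OpenCV has them; the pictures are not rectified), "origin" and "rotation" of the camera in the world. Camera axes: x right, y down, z forward; pixel columns grow to the right and rows downward; lengths in m; the calibration is good to about 2 mm. A picture is of the moment at which its call begins: read the wrist's pose just before it. camera_params takes no time and is no camera call; for the wrist camera it gives the pose at the moment of the call.
- bot.job_done(): hands the job in, once; it reports no verdict.
The state is a dict: "clock": time; "qpos": joint angles; "qd": joint speeds; "joint_efforts": joint torques, N m; "position": TCP position; "tool_rot": TCP orientation; "force": force on the tool from outside, world axes, zero at the start; "moment": the same for the moment, N m; "grip_width": finger opening in m.
Only numpy, scipy, OpenCV 4.12 (cv2) and the standard library are available. Lean on these libraries where they do the work, as an engineer would, in place of code of your own. Each camera call takes 0.05 s, during which the arm holds its last target. There are 200 camera calls.

## Working session

There is one attempt and no reset: what is moved stays moved. The work goes in short steps, Python scripts to look and compute and a tool call to move; the robot and the scene stay as the last step left them, time stands still between calls to the robot, and variables do not carry over. Pictures are saved under pics/ and viewed, about 12 in all and at most 16, crops included, and the job is handed in when it is done.

Besides the shell and the picture viewer there is one more tool, called after "Call:" in YAML: its name, and indented under it one key for each argument. arm_command: Moves the arm, as the interface text tells. Its arguments: {"type":"object","properties":{"delta_pos":{"type":"array","items":{"type":"array","items":{"type":"number"}}},"rotation":{"type":"array","items":{"type":"array","items":{"type":"number"}}},"gripper":{"type":"number"},"grip_force":{"type":"number"}},"required":["delta_pos","rotation"]}

```bash
ls; mkdir -p pics; python3 - <<'E'
from workcell import monitor, optics, bot
import cv2
print(monitor.observe())
for n in ("scene","top"):
    im=optics.grab_frame(n); cv2.imwrite(f"pics/{n}0.png",im[:,:,::-1]); p=optics.camera_params(n); print(n,p)
print(optics.camera_params("wrist"))
E
```

```text
pics
{'clock': 0.0, 'qpos': array([-1.2691978 ,  0.52202625, -0.03633713,  1.59999109,  0.02117748,
        1.02110535, -0.112801  ]), 'qd': array([-3.83133187e-04,  3.01895278e-04, -1.38024450e-03,  3.58490171e-04,
       -4.25563095e-04, -1.24509174e-03, -8.91998722e-06]), 'joint_efforts': array([-1.20823803e-03, -9.27109838e+01,  1.97935246e+00, -3.69927871e+01,
        1.78014860e-02,  8.36507214e-03, -2.87184992e-05]), 'position': array([0.22696371, 0.58199096, 0.24472404]), 'tool_rot': array([-1.52030383,  1.56965024, -1.89211698]), 'force': array([0.06225957, 0.75613984, 0.3536183 ]), 'moment': array([-0.00233367, -0.02102032, -0.05289258]), 'grip_width': 0.08564470308053473}
scene {'fx': 487.37459120482293, 'fy': 487.37459120482293, 'cx': 322.8323327935532, 'cy': 243.17024899242796, 'dist_coeffs': array([-0.03356486,  0.        ,  0.        ,  0.        ,  0.        ]), 'origin': array([0.82152871, 0.43175684, 0.79991529]), 'rotation': array([-2.467533  , -0.0121669 ,  2.49942296])}
top {'fx': 550.8421422094306, 'fy': 550.8421422094306, 'cx': 327.6611969209531, 'cy': 240.69299320379824, 'dist_coeffs': array([-0.02357904,  0.        ,  0.        ,  0.        ,  0.        ]), 'origin': array([0.42311061, 0.0072172 , 1.28671425]), 'rotation': array([-3.05283036,  0.00325541, -1.54767186])}
{'fx': 344.80530331575113, 'fy': 344.80530331575113, 'cx': 316.35339904154927, 'cy': 236.7875284585195, 'dist_coeffs': array([0.01585319, 0.        , 0.        , 0.        , 0.        ]), 'origin': array([0.15653171, 0.61046721, 0.37349411]), 'rotation': array([2.84297263e+00, 3.55079230e-04, 1.19863277e+00])}
```

View pics/scene0.png

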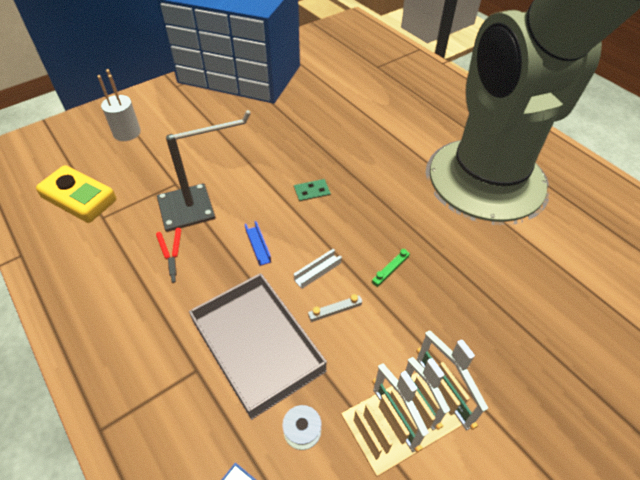

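View pics/top0.png

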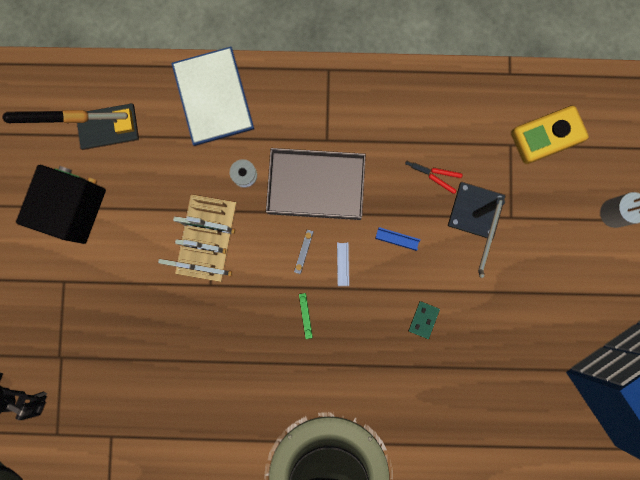

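The top view shows three frames in the rack (around px 205,240) and the hook with its tip near (481,273). The clamp bar is at (304,252), the channel at (343,264) and the caddy at (316,184). The blue and green look-alikes are at (397,239) and (306,316). I see no foot. Next I'll take enlarged crops for exact pixels.

```bash
cat > h.py <<'E'
import numpy as np, cv2
from scipy.spatial.transform import Rotation as R
from workcell import monitor, optics, bot
def cam(n):
    p=optics.camera_params(n)
    K=np.array([[p['fx'],0,p['cx']],[0,p['fy'],p['cy']],[0,0,1]])
    return K,np.array(p['dist_coeffs']),np.array(p['origin']),R.from_euler('xyz',p['rotation']).as_matrix()
def ray(c,uv):
    K,d,o,r=c
    q=cv2.undistortPoints(np.array([[uv]],float),K,d)[0,0]
    v=r@np.array([q[0],q[1],1.]); return o,v/np.linalg.norm(v)
def onz(c,uv,z):
    o,v=ray(c,uv); return o+v*(z-o[2])/v[2]
def tri(rs):
    A=np.zeros((3,3));b=np.zeros(3)
    for o,v in rs:
        P=np.eye(3)-np.outer(v,v);A+=P;b+=P@o
    x=np.linalg.solve(A,b); return x,[np.linalg.norm(np.cross(x-o,v)) for o,v in rs]
def proj(c,X):
    K,d,o,r=c
    return cv2.projectPoints(np.atleast_2d(X).astype(float),cv2.Rodrigues(r.T)[0],-r.T@o,K,d)[0][:,0]
def delta(target,yaw=None):
    "remaining shift in tool axes, fraction of 30mm"
    s=monitor.observe(); M=R.from_euler('xyz',s['tool_rot']).as_matrix()
    return M.T@(np.array(target)-s['position'])/0.03
E
python3 - <<'E'
import cv2,numpy as np
t=cv2.imread('pics/top0.png');s=cv2.imread('pics/scene0.png')
def crop(im,x,y,w,h):
    return cv2.resize(im[y:y+h,x:x+w],(400,300),interpolation=cv2.INTER_CUBIC)
a=np.vstack([np.hstack([crop(t,140,190,133,100),crop(s,340,320,160,120)]),np.hstack([crop(t,420,170,133,100),crop(s,150,90,133,100)])])
cv2.imwrite('pics/c1.png',a)
E
```

```text
(no output)
```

View pics/c1.png

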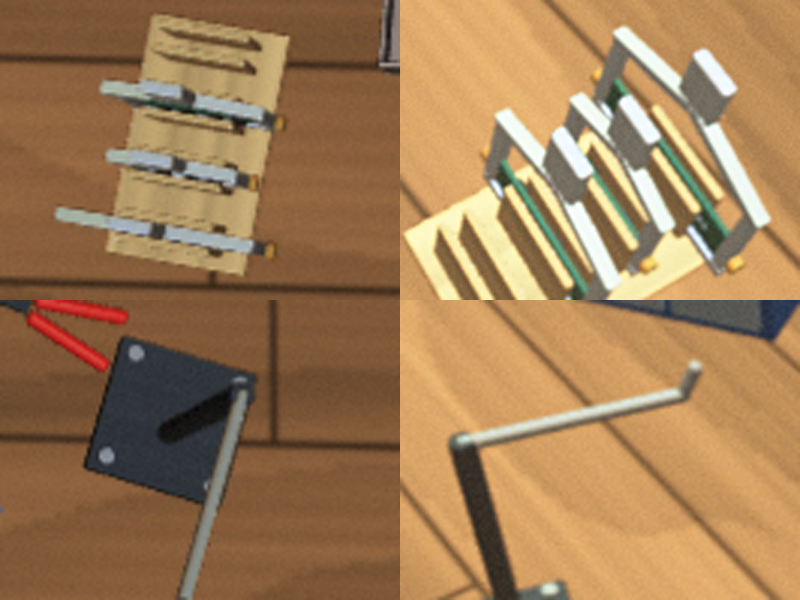

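```bash
python3 - <<'E'
from h import *
np.set_printoptions(precision=4,suppress=True)
T=cam('top');S=cam('scene')
print('rack',[onz(T,p,.004)[:2] for p in [(191,195),(236,202.7),(221.3,281.3),(175.7,273.3)]])
for n,s,t in [('top',(408.8,380.8),(193.7,220.7)),('mid',(435.2,366.8),(194.3,245)),('bot',(466,348.8),(188.5,266.5))]:
    print(n,*tri([ray(S,s),ray(T,t)]), onz(S,s,.172),onz(S,s,.18))
for n,s,t in [('post',(170,136.7),(500,199.3)),('tip',(248.3,112),(481,273)),]:
    print(n,*tri([ray(S,s),ray(T,t)]))
print('postS',onz(S,(170,136.7),.2),'bendS',onz(S,(245,121.7),.195),'tipS',onz(S,(248.3,112),.218))
print('postT',onz(T,(500,199.3),.2),'tipT',onz(T,(481,273),.218))
# shoulder widths (top view)
for n,l,r in [('top',(102,88),(270,120)),('mid',(108,155),(248,182)),('bot',(57,213),(268,247))]:
    a,b=[onz(T,(140+p[0]/3,190+p[1]/3),.11) for p in (l,r)]; print(n,a[:2],b[:2],np.linalg.norm(a-b))
im=cv2.imread('pics/top0.png'); hsv=cv2.cvtColor(im,cv2.COLOR_BGR2HSV)
# loose parts: low saturation bright
m=((hsv[...,1]<70)&(hsv[...,2]>110)).astype(np.uint8)
for x0,y0,w,h in [(285,222,35,60),(328,235,30,60)]:
    q=np.zeros_like(m);q[y0:y0+h,x0:x0+w]=m[y0:y0+h,x0:x0+w]
    c=max(cv2.findContours(q,0,1)[0],key=cv2.contourArea);r=cv2.minAreaRect(c);b=cv2.boxPoints(r)
    P=np.array([onz(T,p,.018)[:2] for p in b]); e=P[1:]-P[:-1];L=np.linalg.norm(e,axis=1);k=L.argmax()
    print('part',P.mean(0),L[:2],np.degrees(np.arctan2(e[k][1],e[k][0])))
print('caddy',[onz(T,p,.04)[:2] for p in [(271,150),(365,155),(362,218),(267,212)]])
E
```

```text
rack [array([0.6381, 0.3391]), array([0.622, 0.232]), array([0.4367, 0.2592]), array([0.4527, 0.3666])]
top [0.5585 0.2911 0.1586] [np.float64(0.00013841324609261072), np.float64(0.00013841324609265387)] [0.5639 0.2942 0.172 ] [0.5671 0.2959 0.18  ]
mid [0.5081 0.2933 0.1425] [np.float64(0.0022399253128984544), np.float64(0.002239925312898589)] [0.5206 0.3011 0.172 ] [0.5245 0.3028 0.18  ]
bot [0.4611 0.3016 0.1576] [np.float64(0.004587491822083007), np.float64(0.004587491822082939)] [0.466  0.3079 0.172 ] [0.4706 0.3095 0.18  ]
post [ 0.6093 -0.3282  0.201 ] [np.float64(0.001151544332528582), np.float64(0.001151544332528376)]
tip [ 0.4605 -0.2845  0.2189] [np.float64(0.0018485423162851896), np.float64(0.0018485423162851783)]
postS [ 0.6082 -0.3285  0.2   ] bendS [ 0.466  -0.2893  0.195 ] tipS [ 0.4586 -0.2842  0.218 ]
postT [ 0.6105 -0.3291  0.2   ] tipT [ 0.462  -0.2859  0.218 ]
top [0.5664 0.3461] [0.546 0.224] 0.12372705908492071
mid [0.5182 0.3394] [0.5011 0.2381] 0.10278684117333203
bot [0.4757 0.3741] [0.4551 0.2219] 0.15352791173841818
part [0.5106 0.0696] [0.0672 0.0161] -16.845958979557626
part [ 0.4841 -0.0226] [0.0991 0.0277] 1.2407201454861219
caddy [array([0.7411, 0.1495]), array([ 0.7342, -0.0676]), array([ 0.5877, -0.0632]), array([0.5966, 0.1539])]
```

```bash
cat >> h.py <<'E'
def plan(pos,ang=None):
    """turn vector (units of 6deg) to make tool x down and tool y along world angle ang (deg, mod 180), then shift (units 30 mm) after the turn"""
    s=monitor.observe(); M=R.from_euler('xyz',s['tool_rot']).as_matrix()
    y=M[:,1]; cur=np.degrees(np.arctan2(y[1],y[0]))
    if ang is None: ang=cur
    a=cur+((ang-cur+90)%180-90); a=np.radians(a)
    ty=np.array([np.cos(a),np.sin(a),0]); tx=np.array([0,0,-1.]); N=np.c_[tx,ty,np.cross(tx,ty)]
    w=R.from_matrix(M.T@N).as_rotvec(degrees=True)/6
    print('t',round(s['clock'],2),'pos',s['position'].round(4),'yang',cur.round(2),'q',s['qpos'].round(2),'grip',round(s['grip_width'],4),'F',s['force'].round(1))
    print('  turn',w.round(2),'shift_now',(M.T@(np.array(pos)-s['position'])/.03).round(2),'shift_after',(N.T@(np.array(pos)-s['position'])/.03).round(2))
E
python3 - <<'E'
from h import *
np.set_printoptions(precision=4,suppress=True)
S=cam('scene')
plan((.4662,.3097,.30),81.6)
for p in [(428,332),(486,408.8)]: print(onz(S,p,.106))
E
```

```text
t 0.1 pos [0.227  0.582  0.2448] yang 68.7 q [-1.27  0.52 -0.04  1.6   0.02  1.02 -0.11] grip 0.0856 F [ 0.4 -0.4  0.6]
  turn [-2.15 -0.    0.01] shift_now [-1.83 -5.56 10.73] shift_after [-1.84 -7.82  9.21]
[0.4559 0.2379 0.106 ]
[0.476  0.3784 0.106 ]
```

Call:
arm_command:
  delta_pos:
    - [-0.6,0,0]
    - [-0.6,0,0]
    - [-0.6,0,0]
  rotation:
    - [-1,0,0]
    - [-1,0,0]
    - [-0.15,0,0]
  gripper: -1

```text
clock: 0.4
position: [0.2263, 0.5806, 0.2967]
tool_rot: [-1.705, 1.563, -1.843]
force: [0.7, 0.6, 0.0]
grip_width: 0.0853
```

Call:
arm_command:
  delta_pos:
    - [0,-0.75,0.9]
    - [0,-0.75,0.9]
    - [0,-0.75,0.9]
    - [0,-0.75,0.9]
    - [0,-0.75,0.9]
    - [0,-0.75,0.9]
    - [0,-0.75,0.9]
    - [0,-0.75,0.9]
    - [0,-0.75,0.9]
    - [0,-0.75,0.9]
  rotation:
    - [0,0,0]
    - [0,0,0]
    - [0,0,0]
    - [0,0,0]
    - [0,0,0]
    - [0,0,0]
    - [0,0,0]
    - [0,0,0]
    - [0,0,0]
    - [0,0,0]

```text
clock: 1.4
position: [0.4676, 0.3148, 0.2973]
tool_rot: [-2.121, 1.562, -2.249]
force: [0.5, 0.1, 0.4]
grip_width: 0.0854
```

```bash
python3 - <<'E'
from h import *
plan((.4662,.3097,.30),81.6)
C=cam('wrist');im=optics.grab_frame('wrist');cv2.imwrite('pics/w1.png',im[:,:,::-1])
r=np.array([.5374,.2992]);u=np.array([.9893,-.146])
for s,h in ((-.072,.172),(-.024,.156),(.024,.164)): print(proj(C,[*(r+s*u),h]))
E
```

```text
t 1.4 pos [0.4676 0.3148 0.2973] yang 82.67 q [-0.7   0.38  0.01  1.7  -0.    1.08  0.75] grip 0.0854 F [0.5 0.1 0.4]
  turn [ 0.18 -0.04  0.07] shift_now [-0.09 -0.18 -0.02] shift_after [-0.09 -0.18 -0.02]
[[309.19660402 233.43788828]]
[[309.00312688 282.16234973]]
[[308.08343078 336.69306746]]
```

View pics/w1.png

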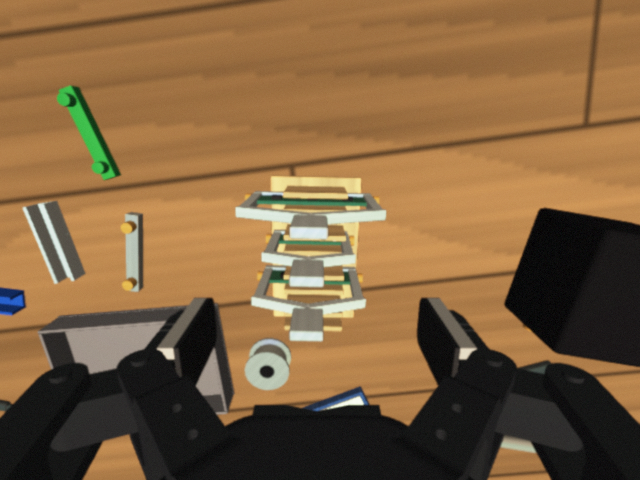

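The wrist view shows the tab tops at (309,233), (308,270) and (307,322), matching the prediction. The widths say b, d, c from near to far. Next I descend onto frame b.

Call:
arm_command:
  delta_pos:
    - [0,-0.18,-0.03]
    - [0.9,0,0]
    - [0.9,0,0]
    - [0.9,0,0]
    - [0.9,0,0]
    - [0.7,0,0]
    - [0.35,0,0]
  rotation:
    - [0.18,-0.04,0.07]
    - [0,0,0]
    - [0,0,0]
    - [0,0,0]
    - [0,0,0]
    - [0,0,0]
    - [0,0,0]

```text
clock: 2.15
position: [0.4689, 0.3038, 0.1542]
tool_rot: [0.417, 1.566, 0.257]
force: [0.6, 0.1, -0.5]
grip_width: 0.085
```

```bash
python3 - <<'E'
from h import *
plan((.4662,.3097,.155),81.6)
E
```

```text
t 2.15 pos [0.4689 0.3038 0.1542] yang 80.88 q [-0.69  0.53  0.    1.86 -0.    0.74  0.73] grip 0.085 F [ 0.6  0.1 -0.5]
  turn [-0.12  0.04 -0.02] shift_now [-0.03  0.18 -0.12] shift_after [-0.03  0.18 -0.12]
```

Call:
arm_command:
  delta_pos:
    - [0,0.15,-0.1]
    - [0,0,0]
    - [0,0,0]
  rotation:
    - [-0.1,0.03,0]
    - [0,0,0]
    - [0,0,0]

```text
clock: 2.45
position: [0.4656, 0.3099, 0.1546]
tool_rot: [1.632, 1.569, 1.485]
force: [-0.3, 0.3, 0.1]
grip_width: 0.0856
```

Call:
arm_command:
  delta_pos:
    - [0,0,0]
    - [0,0,0]
    - [0,0,0]
    - [0,0,0]
    - [0,0,0]
    - [0,0,0]
    - [0,0,0]
    - [0,0,0]
  rotation:
    - [0,0,0]
    - [0,0,0]
    - [0,0,0]
    - [0,0,0]
    - [0,0,0]
    - [0,0,0]
    - [0,0,0]
    - [0,0,0]
  gripper: 1
  grip_force: 60

```text
clock: 3.25
position: [0.4664, 0.3102, 0.1568]
tool_rot: [1.05, 1.566, 0.903]
force: [-0.5, -0.4, -1.4]
grip_width: 0.0289
```

```bash
python3 - <<'E'
from h import *
plan((.4662,.3097,.155),81.6)
E
```

```text
t 3.25 pos [0.4664 0.3102 0.1568] yang 81.53 q [-0.69  0.53 -0.    1.86 -0.    0.75  0.73] grip 0.0289 F [-0.5 -0.4 -1.4]
  turn [-0.01  0.02 -0.04] shift_now [ 0.06 -0.02 -0.  ] shift_after [ 0.06 -0.02 -0.  ]
```

Call:
arm_command:
  delta_pos:
    - [-0.3,0,0]
    - [-0.6,0,0]
    - [-0.7,0,0]
    - [-0.7,0,0]
    - [-0.7,0,0]
    - [-0.6,0,0]
    - [-0.3,0,0]
  rotation:
    - [0,0,0]
    - [0,0,0]
    - [0,0,0]
    - [0,0,0]
    - [0,0,0]
    - [0,0,0]
    - [0,0,0]

```text
clock: 3.95
position: [0.4654, 0.3092, 0.2805]
tool_rot: [1.204, 1.568, 1.056]
force: [0.9, 0.3, -2.0]
grip_width: 0.0292
```

```bash
python3 - <<'E'
from h import *
plan((.415,-.271,.270),73.6)
E
```

```text
t 3.95 pos [0.4654 0.3092 0.2805] yang 81.52 q [-0.7   0.38  0.01  1.74 -0.01  1.02  0.74] grip 0.0292 F [ 0.9  0.3 -2. ]
  turn [ 1.32  0.01 -0.03] shift_now [  0.3  -19.38   1.19] shift_after [  0.35 -19.03   3.85]
```

Call:
arm_command:
  delta_pos:
    - [0,-0.3,0]
    - [0,-0.5,0.1]
    - [0,-0.8,0.17]
    - [0,-0.8,0.17]
    - [0,-0.8,0.17]
    - [0,-0.8,0.17]
    - [0,-0.8,0.17]
    - [0,-0.8,0.17]
    - [0,-0.8,0.17]
    - [0,-0.8,0.17]
  rotation:
    - [0.66,0,0]
    - [0.66,0,0]
    - [0,0,0]
    - [0,0,0]
    - [0,0,0]
    - [0,0,0]
    - [0,0,0]
    - [0,0,0]
    - [0,0,0]
    - [0,0,0]

```text
clock: 4.95
position: [0.4458, 0.0843, 0.2814]
tool_rot: [1.488, 1.565, 1.201]
force: [0.1, 0.3, -0.5]
grip_width: 0.0288
```

Call:
arm_command:
  delta_pos:
    - [0,-0.8,0.17]
    - [0,-0.8,0.17]
    - [0,-0.8,0.17]
    - [0,-0.8,0.17]
    - [0,-0.8,0.17]
    - [0,-0.8,0.17]
    - [0,-0.8,0.17]
    - [0,-0.8,0.17]
    - [0,-0.7,0.17]
    - [0,-0.4,0.17]
  rotation:
    - [0,0,0]
    - [0,0,0]
    - [0,0,0]
    - [0,0,0]
    - [0,0,0]
    - [0,0,0]
    - [0,0,0]
    - [0,0,0]
    - [0,0,0]
    - [0,0,0]

```text
clock: 5.95
position: [0.4274, -0.1568, 0.2812]
tool_rot: [1.541, 1.565, 1.253]
force: [0.1, 0.5, -1.5]
grip_width: 0.0287
```

```bash
python3 - <<'E'
from h import *
plan((.415,-.271,.270),73.6)
E
```

```text
t 5.95 pos [ 0.4274 -0.1568  0.2812] yang 73.49 q [-0.03  0.21  0.3   1.99 -0.08  0.95  1.6 ] grip 0.0287 F [ 0.1  0.5 -1.5]
  turn [-0.02  0.   -0.06] shift_now [ 0.35 -3.77  0.68] shift_after [ 0.37 -3.77  0.68]
```

Call:
arm_command:
  delta_pos:
    - [0.1,-0.75,0.14]
    - [0.1,-0.75,0.14]
    - [0.1,-0.75,0.14]
    - [0.05,-0.75,0.14]
    - [0,-0.6,0.14]
    - [0,-0.15,0]
  rotation:
    - [0,0,0]
    - [0,0,0]
    - [0,0,0]
    - [0,0,0]
    - [0,0,0]
    - [0,0,0]

```text
clock: 6.55
position: [0.4142, -0.2758, 0.2698]
tool_rot: [1.613, 1.564, 1.324]
force: [-0.7, 1.0, -0.7]
grip_width: 0.0287
```

```bash
python3 - <<'E'
from h import *
plan((.415,-.271,.270),73.6)
ims=[]
for n in ('wrist','scene'):
    im=optics.grab_frame(n)[:,:,::-1]; cv2.imwrite(f'pics/b1{n}.png',im); ims.append(cv2.resize(im if n=='wrist' else im[60:300,100:420],(400,300)))
cv2.imwrite('pics/b1.png',np.hstack(ims))
E
```

```text
t 6.55 pos [ 0.4142 -0.2758  0.2698] yang 73.45 q [ 0.19  0.31  0.36  1.91 -0.14  0.95  1.89] grip 0.0287 F [-0.7  1.  -0.7]
  turn [-0.02 -0.   -0.06] shift_now [-0.01  0.16 -0.02] shift_after [-0.01  0.16 -0.02]
```

View pics/b1.png

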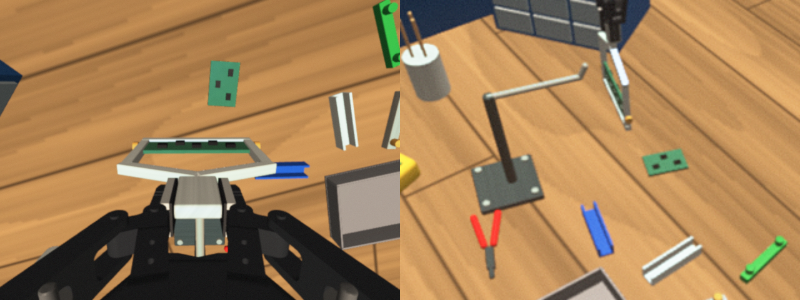

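Call:
arm_command:
  delta_pos:
    - [0,0.16,0]
    - [0,0,0.4]
    - [0,0,0.6]
    - [0,0,0.6]
    - [0,0,0.6]
    - [0,0,0.6]
    - [0,0,0.6]
    - [0,0,0.6]
    - [0,0,0.6]
    - [0,0,0.5]
  rotation:
    - [0,0,-0.06]
    - [0,0,0]
    - [0,0,0]
    - [0,0,0]
    - [0,0,0]
    - [0,0,0]
    - [0,0,0]
    - [0,0,0]
    - [0,0,0]
    - [0,0,0]

```text
clock: 7.65
position: [0.5767, -0.302, 0.2701]
tool_rot: [1.31, 1.566, 1.036]
force: [-0.9, 0.6, -2.1]
grip_width: 0.0286
```

```bash
python3 - <<'E'
from h import *
plan((.5805,-.3197,.2368),73.6)
E
```

```text
t 7.65 pos [ 0.5767 -0.302   0.2701] yang 74.33 q [ 0.19  0.56  0.32  1.51 -0.2   1.1   1.85] grip 0.0286 F [-0.9  0.6 -2.1]
  turn [ 0.12  0.01 -0.04] shift_now [ 1.11 -0.54  0.28] shift_after [ 1.11 -0.53  0.29]
```

Call:
arm_command:
  delta_pos:
    - [0,-0.25,0.15]
    - [0,-0.28,0.14]
    - [0,0,0]
    - [0.3,0,0]
    - [0.3,0,0]
    - [0.2,0,0]
  rotation:
    - [0.12,0,-0.04]
    - [0,0,0]
    - [0,0,0]
    - [0,0,0]
    - [0,0,0]
    - [0,0,0]

```text
clock: 8.25
position: [0.5825, -0.3187, 0.2439]
tool_rot: [0.442, 1.569, 0.158]
force: [0.2, -0.3, -1.4]
grip_width: 0.0288
```

```bash
python3 - <<'E'
from h import *
plan((.5805,-.3197,.2368),73.6)
im=optics.grab_frame('scene')[:,:,::-1]; cv2.imwrite('pics/b2.png',cv2.resize(im[60:240,120:360],(640,480)))
E
```

```text
t 8.25 pos [ 0.5825 -0.3187  0.2439] yang 73.72 q [ 0.21  0.61  0.32  1.5  -0.21  1.06  1.87] grip 0.0288 F [ 0.2 -0.3 -1.4]
  turn [ 0.02  0.01 -0.01] shift_now [ 0.24 -0.05 -0.05] shift_after [ 0.24 -0.05 -0.05]
```

View pics/b2.png

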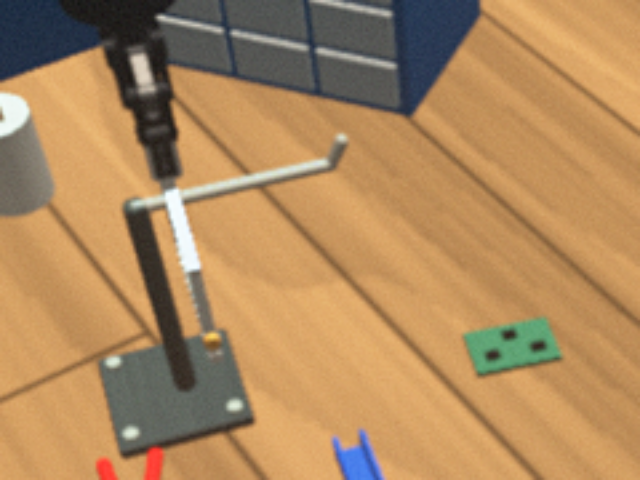

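The frame is threaded on the rod by the post. Now I lower it onto the rod.

Call:
arm_command:
  delta_pos:
    - [0.12,0,0]
    - [0.1,0,0]
    - [0.05,0,0]
    - [0.0,0,0]
  rotation:
    - [0,0,0]
    - [0,0,0]
    - [0,0,0]
    - [0,0,0]

```text
clock: 8.7
position: [0.5826, -0.3188, 0.238]
tool_rot: [0.266, 1.567, -0.018]
force: [0.7, -0.3, -1.7]
grip_width: 0.0292
```

Call:
arm_command:
  delta_pos:
    - [0.06,0,0]
    - [0.06,0,0]
    - [0.0,0,0]
  rotation:
    - [0,0,0]
    - [0,0,0]
    - [0,0,0]

```text
clock: 9.0
position: [0.5834, -0.3193, 0.2378]
tool_rot: [0.109, 1.562, -0.175]
force: [-0.2, -0.4, -1.5]
grip_width: 0.0289
```

Call:
arm_command:
  delta_pos:
    - [0.12,0,0]
    - [0.12,0,0]
    - [0.0,0,0]
  rotation:
    - [0,0,0]
    - [0,0,0]
    - [0,0,0]

```text
clock: 9.3
position: [0.5852, -0.3212, 0.2372]
tool_rot: [-0.019, 1.553, -0.304]
force: [-1.0, 0.4, -2.3]
grip_width: 0.0287
```

Call:
arm_command:
  delta_pos:
    - [0,0,0]
    - [0,0,0]
    - [0,0,0]
    - [0,0,0]
    - [0,0,0]
    - [0,0,0]
  rotation:
    - [0,0,0]
    - [0,0,0]
    - [0,0,0]
    - [0,0,0]
    - [0,0,0]
    - [0,0,0]
  gripper: -1

```text
clock: 9.9
position: [0.5851, -0.3207, 0.2357]
tool_rot: [0.0, 1.554, -0.284]
force: [-1.6, -0.0, 0.3]
grip_width: 0.0851
```

```bash
python3 - <<'E'
from h import *
plan((.5805,-.3197,.30),73.6)
C=cam('wrist')
ims=[]
for n in ('wrist','scene'):
    im=optics.grab_frame(n)[:,:,::-1]; ims.append(cv2.resize(im if n=='wrist' else im[60:240,120:360],(400,300)))
cv2.imwrite('pics/b3.png',np.hstack(ims))
E
```

```text
t 9.9 pos [ 0.5851 -0.3207  0.2357] yang 73.7 q [ 0.21  0.61  0.32  1.52 -0.21  1.03  1.87] grip 0.0851 F [-1.6 -0.   0.3]
  turn [ 0.02  0.16 -0.  ] shift_now [-2.15 -0.01 -0.12] shift_after [-2.14 -0.01 -0.16]
```

View pics/b3.png

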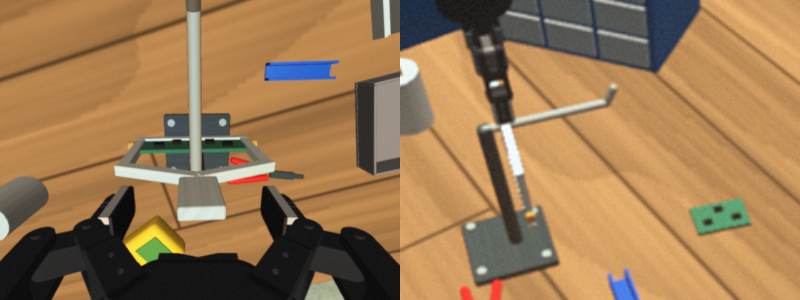

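Call:
arm_command:
  delta_pos:
    - [-0.5,0,0]
    - [-0.8,0,0]
    - [-0.8,0,0]
    - [-0.5,0,0]
  rotation:
    - [0,0.08,0]
    - [0,0.08,0]
    - [0,0,0]
    - [0,0,0]

```text
clock: 10.4
position: [0.5838, -0.3201, 0.3138]
tool_rot: [3.061, 1.565, 2.776]
force: [-0.3, -0.7, 0.1]
grip_width: 0.0856
```

```bash
python3 - <<'E'
from h import *
plan((.5611,.2957,.285),81.6)
E
```

```text
t 10.4 pos [ 0.5838 -0.3201  0.3138] yang 73.69 q [ 0.2   0.56  0.34  1.41 -0.19  1.22  1.85] grip 0.0856 F [-0.3 -0.7  0.1]
  turn [-1.32 -0.05 -0.01] shift_now [ 1.01 19.49 -6.48] shift_after [ 0.96 20.2  -3.75]
```

Call:
arm_command:
  delta_pos:
    - [0,0.4,-0.1]
    - [0,0.6,-0.1]
    - [0,0.95,-0.17]
    - [0,0.95,-0.17]
    - [0,0.95,-0.17]
    - [0,0.95,-0.17]
    - [0,0.95,-0.17]
    - [0,0.95,-0.17]
    - [0,0.95,-0.17]
    - [0,0.95,-0.17]
  rotation:
    - [-0.66,0,0]
    - [-0.66,0,0]
    - [0,0,0]
    - [0,0,0]
    - [0,0,0]
    - [0,0,0]
    - [0,0,0]
    - [0,0,0]
    - [0,0,0]
    - [0,0,0]

```text
clock: 11.4
position: [0.5766, -0.0537, 0.3168]
tool_rot: [-1.732, 1.569, -1.879]
force: [0.5, -0.1, -0.5]
grip_width: 0.0854
```

Call:
arm_command:
  delta_pos:
    - [0,0.95,-0.17]
    - [0,0.95,-0.17]
    - [0,0.95,-0.17]
    - [0,0.95,-0.17]
    - [0,0.95,-0.17]
    - [0,0.95,-0.17]
    - [0,0.95,-0.17]
    - [0,0.95,-0.17]
    - [0,0.9,-0.17]
    - [0,0.7,-0.17]
  rotation:
    - [0,0,0]
    - [0,0,0]
    - [0,0,0]
    - [0,0,0]
    - [0,0,0]
    - [0,0,0]
    - [0,0,0]
    - [0,0,0]
    - [0,0,0]
    - [0,0,0]

```text
clock: 12.4
position: [0.5651, 0.2396, 0.3176]
tool_rot: [-0.231, 1.569, -0.378]
force: [0.9, 0.3, -0.8]
grip_width: 0.0854
```

```bash
python3 - <<'E'
from h import *
plan((.5611,.2957,.285),81.6)
E
```

```text
t 12.4 pos [0.5651 0.2396 0.3176] yang 81.57 q [-0.62  0.44  0.18  1.55 -0.08  1.15  1.  ] grip 0.0854 F [ 0.9  0.3 -0.8]
  turn [-0.    0.02  0.  ] shift_now [ 1.08  1.83 -0.41] shift_after [ 1.09  1.83 -0.4 ]
```

Call:
arm_command:
  delta_pos:
    - [0.2,0.9,-0.2]
    - [0.3,0.8,-0.2]
    - [0.3,0.1,0]
    - [0,0,0]
  rotation:
    - [0,0,0]
    - [0,0,0]
    - [0,0,0]
    - [0,0,0]

```text
clock: 12.8
position: [0.56, 0.3003, 0.2926]
tool_rot: [0.351, 1.569, 0.208]
force: [0.4, -0.4, -1.1]
grip_width: 0.0855
```

```bash
python3 - <<'E'
from h import *
plan((.5611,.2957,.147),81.6)
C=cam('wrist');im=optics.grab_frame('wrist');cv2.imwrite('pics/w2.png',im[:,:,::-1])
print(proj(C,[[.5611,.2957,.164]]))
E
```

```text
t 12.8 pos [0.56   0.3003 0.2926] yang 81.8 q [-0.7   0.5   0.17  1.52 -0.09  1.12  0.92] grip 0.0855 F [ 0.4 -0.4 -1.1]
  turn [ 0.03  0.02 -0.01] shift_now [ 4.85 -0.15  0.05] shift_after [ 4.85 -0.15  0.06]
[[309.19027738 234.48560716]]
```

View pics/w2.png

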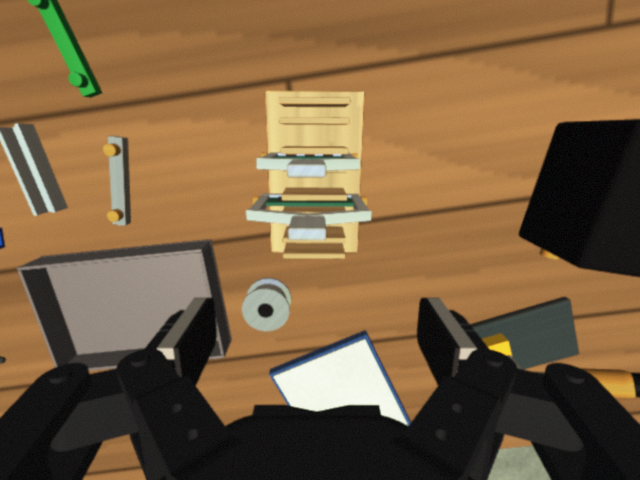

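The tab of frame c is at (308,234), as predicted. I descend.

Call:
arm_command:
  delta_pos:
    - [0.5,-0.12,0.04]
    - [0.8,0,0]
    - [0.9,0,0]
    - [0.9,0,0]
    - [0.9,0,0]
    - [0.6,0,0]
    - [0.3,0,0]
    - [0,0,0]
  rotation:
    - [0,0,0]
    - [0,0,0]
    - [0,0,0]
    - [0,0,0]
    - [0,0,0]
    - [0,0,0]
    - [0,0,0]
    - [0,0,0]

```text
clock: 13.65
position: [0.5668, 0.2881, 0.1476]
tool_rot: [0.368, 1.56, 0.214]
force: [-0.3, 0.3, -0.2]
grip_width: 0.0851
```

```bash
python3 - <<'E'
from h import *
plan((.5611,.2957,.147),81.6)
E
```

```text
t 13.65 pos [0.5668 0.2881 0.1476] yang 81.21 q [-0.66  0.65  0.14  1.67 -0.11  0.82  0.95] grip 0.0851 F [-0.3  0.3 -0.2]
  turn [-0.07  0.1  -0.04] shift_now [ 0.02  0.22 -0.23] shift_after [ 0.02  0.22 -0.23]
```

Call:
arm_command:
  delta_pos:
    - [0,0.2,-0.2]
    - [0,0,0]
    - [0,0,0]
  rotation:
    - [-0.07,0.1,-0.04]
    - [0,0,0]
    - [0,0,0]

```text
clock: 13.95
position: [0.5628, 0.2955, 0.1506]
tool_rot: [0.789, 1.569, 0.643]
force: [-0.1, -0.1, 0.5]
grip_width: 0.0855
```

Call:
arm_command:
  delta_pos:
    - [0,0,0]
    - [0,0,0]
    - [0,0,0]
    - [0,0,0]
    - [0,0,0]
    - [0,0,0]
    - [0,0,0]
    - [0,0,0]
  rotation:
    - [0,0,0]
    - [0,0,0]
    - [0,0,0]
    - [0,0,0]
    - [0,0,0]
    - [0,0,0]
    - [0,0,0]
    - [0,0,0]
  gripper: 1
  grip_force: 60

```text
clock: 14.75
position: [0.5632, 0.2957, 0.1519]
tool_rot: [0.736, 1.567, 0.589]
force: [0.2, -0.9, 0.4]
grip_width: 0.0285
```

Call:
arm_command:
  delta_pos:
    - [-0.3,0,0]
    - [-0.6,0,0]
    - [-0.7,0,0]
    - [-0.7,0,0]
    - [-0.7,0,0]
    - [-0.7,0,0]
    - [-0.6,0,0]
    - [-0.3,0,0]
    - [0,0,0]
  rotation:
    - [0,0,0]
    - [0,0,0]
    - [0,0,0]
    - [0,0,0]
    - [0,0,0]
    - [0,0,0]
    - [0,0,0]
    - [0,0,0]
    - [0,0,0]

```text
clock: 15.65
position: [0.5622, 0.2948, 0.2991]
tool_rot: [0.695, 1.567, 0.549]
force: [-0.2, -0.1, -1.9]
grip_width: 0.0289
```

```bash
python3 - <<'E'
from h import *
plan((.43,-.276,.270),73.6)
E
```

```text
t 15.65 pos [0.5622 0.2948 0.2991] yang 81.6 q [-0.69  0.49  0.17  1.52 -0.09  1.13  0.92] grip 0.0289 F [-0.2 -0.1 -1.9]
  turn [ 1.33  0.03 -0.03] shift_now [  0.92 -19.47  -1.58] shift_after [  0.97 -19.5    1.14]
```

Call:
arm_command:
  delta_pos:
    - [0,-0.3,0]
    - [0,-0.5,0]
    - [0,-0.8,0.03]
    - [0,-0.8,0.03]
    - [0,-0.8,0.03]
    - [0,-0.8,0.03]
    - [0,-0.8,0.03]
    - [0,-0.8,0.03]
    - [0,-0.8,0.03]
    - [0,-0.8,0.03]
  rotation:
    - [0.66,0,0]
    - [0.66,0,0]
    - [0,0,0]
    - [0,0,0]
    - [0,0,0]
    - [0,0,0]
    - [0,0,0]
    - [0,0,0]
    - [0,0,0]
    - [0,0,0]

```text
clock: 16.65
position: [0.5041, 0.0797, 0.2902]
tool_rot: [-2.56, 1.563, -2.846]
force: [-0.2, 0.1, -1.7]
grip_width: 0.0288
```

Call:
arm_command:
  delta_pos:
    - [0,-0.8,0.03]
    - [0,-0.8,0.03]
    - [0,-0.8,0.03]
    - [0,-0.8,0.03]
    - [0,-0.8,0.03]
    - [0,-0.8,0.03]
    - [0,-0.8,0.03]
    - [0,-0.8,0.03]
    - [0,-0.7,0.03]
    - [0,-0.4,0.03]
  rotation:
    - [0,0,0]
    - [0,0,0]
    - [0,0,0]
    - [0,0,0]
    - [0,0,0]
    - [0,0,0]
    - [0,0,0]
    - [0,0,0]
    - [0,0,0]
    - [0,0,0]

```text
clock: 17.65
position: [0.4416, -0.1489, 0.2848]
tool_rot: [-2.643, 1.553, -2.93]
force: [-0.1, 0.0, -2.3]
grip_width: 0.0285
```

```bash
python3 - <<'E'
from h import *
plan((.415,-.271,.273),73.6)
E
```

```text
t 17.65 pos [ 0.4416 -0.1489  0.2848] yang 73.56 q [-0.12  0.24  0.38  1.96 -0.1   0.98  1.59] grip 0.0285 F [-0.1  0.  -2.3]
  turn [-0.01 -0.15  0.08] shift_now [ 0.42 -4.15  0.31] shift_after [ 0.39 -4.16  0.3 ]
```

Call:
arm_command:
  delta_pos:
    - [0.1,-0.7,0.1]
    - [0.1,-0.8,0.1]
    - [0.1,-0.8,0.1]
    - [0.05,-0.8,0]
    - [0,-0.7,0]
    - [0,-0.3,0]
    - [0,0,0]
  rotation:
    - [0,-0.15,0.08]
    - [0,0,0]
    - [0,0,0]
    - [0,0,0]
    - [0,0,0]
    - [0,0,0]
    - [0,0,0]

```text
clock: 18.35
position: [0.4112, -0.2742, 0.2696]
tool_rot: [-3.023, 1.565, 2.972]
force: [0.5, 0.2, -1.8]
grip_width: 0.0288
```

```bash
python3 - <<'E'
from h import *
plan((.415,-.271,.273),73.6)
plan(np.array([.6093,-.3282,.273])-.064*np.array([.959,-.282,0]),73.6)
E
```

```text
t 18.35 pos [ 0.4112 -0.2742  0.2696] yang 73.46 q [ 0.13  0.31  0.43  1.92 -0.15  0.95  1.91] grip 0.0288 F [ 0.5  0.2 -1.8]
  turn [-0.02 -0.05  0.01] shift_now [-0.11  0.14  0.09] shift_after [-0.11  0.14  0.09]
t 18.35 pos [ 0.4112 -0.2742  0.2696] yang 73.46 q [ 0.13  0.31  0.43  1.92 -0.15  0.95  1.91] grip 0.0288 F [ 0.5  0.2 -1.8]
  turn [-0.02 -0.05  0.01] shift_now [-0.14  0.15  4.71] shift_after [-0.11  0.14  4.71]
```

Call:
arm_command:
  delta_pos:
    - [-0.12,0.13,0]
    - [0,0,0.4]
    - [0,-0.04,0.6]
    - [0,-0.05,0.6]
    - [0,-0.05,0.6]
    - [0,-0.05,0.6]
    - [0,-0.05,0.6]
    - [0,-0.05,0.5]
    - [0,-0.05,0.3]
    - [0,0,0]
  rotation:
    - [0,-0.05,0]
    - [0,0,0]
    - [0.03,0,0]
    - [0.03,0,0]
    - [0.03,0,0]
    - [0.03,0,0]
    - [0,0,0]
    - [0,0,0]
    - [0,0,0]
    - [0,0,0]

```text
clock: 19.35
position: [0.5451, -0.3064, 0.2728]
tool_rot: [1.137, 1.566, 0.851]
force: [-0.5, 0.4, -1.9]
grip_width: 0.029
```

```bash
python3 - <<'E'
from h import *
plan(np.array([.6093,-.3282,.240])-.064*np.array([.959,-.282,0]),73.6)
E
```

```text
t 19.35 pos [ 0.5451 -0.3064  0.2728] yang 73.61 q [ 0.15  0.52  0.4   1.58 -0.23  1.08  1.9 ] grip 0.029 F [-0.5  0.4 -1.9]
  turn [ 0.    0.02 -0.04] shift_now [ 1.09 -0.1   0.12] shift_after [ 1.09 -0.1   0.12]
```

Near target. I fine-adjust and lower.

Call:
arm_command:
  delta_pos:
    - [0,-0.1,0.1]
    - [0.3,0,0]
    - [0.3,0,0]
    - [0.25,0,0]
    - [0.15,0,0]
    - [0.1,0,0]
    - [0.08,0,0]
    - [0,0,0]
  rotation:
    - [0,0,0]
    - [0,0,0]
    - [0,0,0]
    - [0,0,0]
    - [0,0,0]
    - [0,0,0]
    - [0,0,0]
    - [0,0,0]

```text
clock: 20.15
position: [0.5474, -0.3102, 0.2401]
tool_rot: [0.542, 1.561, 0.255]
force: [-0.5, -0.3, -2.0]
grip_width: 0.0289
```

```bash
python3 - <<'E'
from h import *
plan(np.array([.6093,-.3282,.240])-.064*np.array([.959,-.282,0]),73.6)
E
```

```text
t 20.15 pos [ 0.5474 -0.3102  0.2401] yang 73.57 q [ 0.17  0.56  0.39  1.62 -0.25  1.01  1.92] grip 0.0289 F [-0.5 -0.3 -2. ]
  turn [-0.01  0.08 -0.05] shift_now [0.   0.01 0.02] shift_after [0.   0.01 0.02]
```

Call:
arm_command:
  delta_pos:
    - [0.12,0,0]
    - [0.1,0,0]
    - [0,0,0]
  rotation:
    - [0,0,0]
    - [0,0,0]
    - [0,0,0]

```text
clock: 20.45
position: [0.549, -0.312, 0.2395]
tool_rot: [0.26, 1.552, -0.028]
force: [0.2, -0.4, -1.9]
grip_width: 0.0285
```

Call:
arm_command:
  delta_pos:
    - [0,0,0]
    - [0,0,0]
    - [0,0,0]
    - [0,0,0]
    - [0,0,0]
    - [0,0,0]
  rotation:
    - [0,0,0]
    - [0,0,0]
    - [0,0,0]
    - [0,0,0]
    - [0,0,0]
    - [0,0,0]
  gripper: -1

```text
clock: 21.05
position: [0.5487, -0.3118, 0.2383]
tool_rot: [0.28, 1.553, -0.008]
force: [1.1, 0.5, -0.4]
grip_width: 0.0853
```

Call:
arm_command:
  delta_pos:
    - [-0.5,0,0]
    - [-0.8,0,0]
    - [-0.8,0,0]
    - [-0.5,0,0]
  rotation:
    - [0,0.1,0]
    - [0,0.05,0]
    - [0,0,0]
    - [0,0,0]

```text
clock: 21.45
position: [0.5472, -0.3114, 0.3161]
tool_rot: [2.316, 1.564, 2.029]
force: [-0.4, 1.1, -0.2]
grip_width: 0.086
```

```bash
python3 - <<'E'
from h import *
plan((.5137,.3027,.285),81.6)
im=optics.grab_frame('wrist')[:,:,::-1]; s=optics.grab_frame('scene')[:,:,::-1]
cv2.imwrite('pics/c3.png',np.hstack([cv2.resize(im,(400,300)),cv2.resize(s[60:240,120:360],(400,300))]))
E
```

```text
t 21.45 pos [ 0.5472 -0.3114  0.3161] yang 73.5 q [ 0.15  0.5   0.41  1.51 -0.21  1.18  1.89] grip 0.086 F [-0.4  1.1 -0.2]
  turn [-1.35 -0.04 -0.05] shift_now [ 1.17 19.3  -6.88] shift_after [ 1.04 20.09 -4.09]
```

View pics/c3.png

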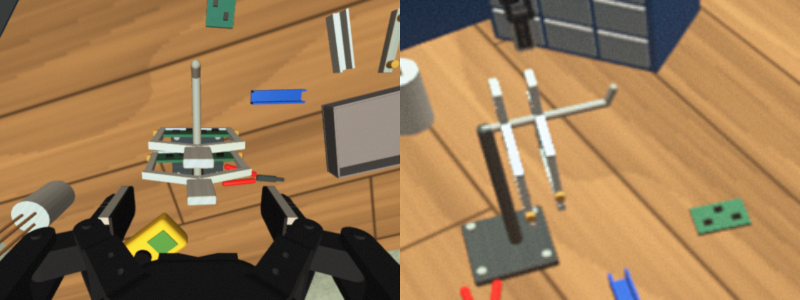

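Frames b (back) and c hang well on the rod. Now frame d.

Call:
arm_command:
  delta_pos:
    - [0,0.4,-0.1]
    - [0,0.6,-0.1]
    - [0,0.95,-0.19]
    - [0,0.95,-0.19]
    - [0,0.95,-0.19]
    - [0,0.95,-0.19]
    - [0,0.95,-0.19]
    - [0,0.95,-0.19]
    - [0,0.95,-0.19]
    - [0,0.95,-0.19]
  rotation:
    - [-0.67,0,0]
    - [-0.67,0,0]
    - [0,0,0]
    - [0,0,0]
    - [0,0,0]
    - [0,0,0]
    - [0,0,0]
    - [0,0,0]
    - [0,0,0]
    - [0,0,0]

```text
clock: 22.55
position: [0.5329, -0.0423, 0.3102]
tool_rot: [2.78, 1.56, 2.633]
force: [0.5, 0.2, -0.2]
grip_width: 0.0854
```

Call:
arm_command:
  delta_pos:
    - [0,0.95,-0.19]
    - [0,0.95,-0.19]
    - [0,0.95,-0.19]
    - [0,0.95,-0.19]
    - [0,0.95,-0.19]
    - [0,0.95,-0.19]
    - [0,0.95,-0.19]
    - [0,0.95,-0.19]
    - [0,0.9,-0.19]
    - [0,0.7,-0.19]
  rotation:
    - [0,0,0]
    - [0,0,0]
    - [0,0,0]
    - [0,0,0]
    - [0,0,0]
    - [0,0,0]
    - [0,0,0]
    - [0,0,0]
    - [0,0,0]
    - [0,0,0]

```text
clock: 23.55
position: [0.5117, 0.2521, 0.3043]
tool_rot: [3.092, 1.554, 2.947]
force: [-0.8, -0.8, -0.7]
grip_width: 0.0853
```

```bash
python3 - <<'E'
from h import *
plan((.5137,.3027,.139),81.6)
E
```

```text
t 23.55 pos [0.5117 0.2521 0.3043] yang 81.7 q [-0.71  0.39  0.21  1.67 -0.1   1.1   0.96] grip 0.0853 F [-0.8 -0.8 -0.7]
  turn [ 0.02 -0.16 -0.01] shift_now [ 5.51  1.67 -0.09] shift_after [ 5.51  1.68 -0.18]
```

Call:
arm_command:
  delta_pos:
    - [0,0.8,-0.1]
    - [0.2,0.75,-0.08]
    - [0.5,0,0]
    - [0.8,0,0]
    - [0.9,0,0]
    - [0.9,0,0]
    - [0.7,0,0]
    - [0.5,0,0]
    - [0,0,0]
  rotation:
    - [0,-0.16,0]
    - [0,0,0]
    - [0,0,0]
    - [0,0,0]
    - [0,0,0]
    - [0,0,0]
    - [0,0,0]
    - [0,0,0]
    - [0,0,0]

```text
clock: 24.45
position: [0.5081, 0.3046, 0.157]
tool_rot: [-2.756, 1.565, -2.894]
force: [0.1, -0.3, 0.7]
grip_width: 0.0856
```

```bash
python3 - <<'E'
from h import *
plan((.5137,.3027,.139),81.6)
E
```

```text
t 24.45 pos [0.5081 0.3046 0.157 ] yang 82.1 q [-0.75  0.59  0.16  1.77 -0.13  0.8   0.91] grip 0.0856 F [ 0.1 -0.3  0.7]
  turn [ 0.08 -0.05  0.02] shift_now [ 0.6  -0.03  0.2 ] shift_after [ 0.6  -0.03  0.19]
```

Call:
arm_command:
  delta_pos:
    - [0.25,-0.03,0.19]
    - [0.3,0,0]
    - [0,0,0]
    - [0,0,0]
  rotation:
    - [0.08,-0.05,0.02]
    - [0,0,0]
    - [0,0,0]
    - [0,0,0]

```text
clock: 24.85
position: [0.5146, 0.3028, 0.1401]
tool_rot: [0.632, 1.57, 0.485]
force: [0.7, -0.7, -0.6]
grip_width: 0.0853
```

```bash
python3 - <<'E'
from h import *
plan((.5137,.3027,.139),81.6)
E
```

```text
t 24.85 pos [0.5146 0.3028 0.1401] yang 81.55 q [-0.74  0.61  0.16  1.77 -0.13  0.76  0.91] grip 0.0853 F [ 0.7 -0.7 -0.6]
  turn [-0.01  0.01 -0.01] shift_now [ 0.04 -0.01 -0.03] shift_after [ 0.04 -0.01 -0.03]
```

Call:
arm_command:
  delta_pos:
    - [0,0,0]
    - [0,0,0]
    - [0,0,0]
    - [0,0,0]
    - [0,0,0]
    - [0,0,0]
    - [0,0,0]
    - [0,0,0]
  rotation:
    - [0,0,0]
    - [0,0,0]
    - [0,0,0]
    - [0,0,0]
    - [0,0,0]
    - [0,0,0]
    - [0,0,0]
    - [0,0,0]
  gripper: 1
  grip_force: 60

```text
clock: 25.65
position: [0.5149, 0.3032, 0.1415]
tool_rot: [0.8, 1.568, 0.653]
force: [0.1, 0.4, -1.1]
grip_width: 0.0289
```

Call:
arm_command:
  delta_pos:
    - [-0.3,0,0]
    - [-0.6,0,0]
    - [-0.7,0,0]
    - [-0.7,0,0]
    - [-0.7,0,0]
    - [-0.7,0,0]
    - [-0.6,0,0]
    - [-0.4,0,0]
    - [0,0,0]
  rotation:
    - [0,0,0]
    - [0,0,0]
    - [0,0,0]
    - [0,0,0]
    - [0,0,0]
    - [0,0,0]
    - [0,0,0]
    - [0,0,0]
    - [0,0,0]

```text
clock: 26.55
position: [0.5144, 0.3023, 0.2926]
tool_rot: [0.739, 1.567, 0.591]
force: [-0.0, 0.8, -1.9]
grip_width: 0.029
```

```bash
python3 - <<'E'
from h import *
plan((.405,-.268,.275),73.6)
E
```

```text
t 26.55 pos [0.5144 0.3023 0.2926] yang 81.53 q [-0.77  0.43  0.2   1.63 -0.1   1.08  0.88] grip 0.029 F [-0.   0.8 -1.9]
  turn [ 1.32  0.03 -0.03] shift_now [  0.53 -19.34  -0.81] shift_after [  0.59 -19.27   1.87]
```

Call:
arm_command:
  delta_pos:
    - [0,-0.3,0]
    - [0,-0.5,0.05]
    - [0,-0.8,0.08]
    - [0,-0.8,0.08]
    - [0,-0.8,0.08]
    - [0,-0.8,0.08]
    - [0,-0.8,0.08]
    - [0,-0.8,0.08]
    - [0,-0.8,0.08]
    - [0,-0.8,0.08]
  rotation:
    - [0.66,0,0]
    - [0.66,0,0]
    - [0,0,0]
    - [0,0,0]
    - [0,0,0]
    - [0,0,0]
    - [0,0,0]
    - [0,0,0]
    - [0,0,0]
    - [0,0,0]

```text
clock: 27.55
position: [0.4699, 0.0833, 0.2851]
tool_rot: [-2.564, 1.566, -2.851]
force: [0.9, -0.3, -1.0]
grip_width: 0.0288
```

Call:
arm_command:
  delta_pos:
    - [0,-0.8,0.08]
    - [0,-0.8,0.08]
    - [0,-0.8,0.08]
    - [0,-0.8,0.08]
    - [0,-0.8,0.08]
    - [0,-0.8,0.08]
    - [0,-0.8,0.08]
    - [0,-0.8,0.08]
    - [0,-0.7,0.08]
    - [0,-0.4,0.05]
  rotation:
    - [0,0,0]
    - [0,0,0]
    - [0,0,0]
    - [0,0,0]
    - [0,0,0]
    - [0,0,0]
    - [0,0,0]
    - [0,0,0]
    - [0,0,0]
    - [0,0,0]

```text
clock: 28.55
position: [0.4216, -0.1495, 0.2802]
tool_rot: [-2.625, 1.557, -2.914]
force: [-0.7, 0.6, -1.4]
grip_width: 0.0292
```

```bash
python3 - <<'E'
from h import *
plan((.405,-.268,.275),73.6)
E
```

```text
t 28.55 pos [ 0.4216 -0.1495  0.2802] yang 73.49 q [-0.18  0.21  0.45  2.01 -0.11  0.95  1.61] grip 0.0292 F [-0.7  0.6 -1.4]
  turn [-0.02 -0.11  0.06] shift_now [ 0.19 -3.94  0.59] shift_after [ 0.17 -3.95  0.58]
```

Call:
arm_command:
  delta_pos:
    - [0,-0.7,0.12]
    - [0,-0.8,0.15]
    - [0,-0.8,0.1]
    - [0,-0.8,0.1]
    - [0,-0.6,0]
    - [0,-0.1,0]
    - [0,0,0]
  rotation:
    - [0,-0.11,0.06]
    - [0,0,0]
    - [0,0,0]
    - [0,0,0]
    - [0,0,0]
    - [0,0,0]
    - [0,0,0]

```text
clock: 29.25
position: [0.399, -0.2677, 0.2763]
tool_rot: [-2.901, 1.565, 3.092]
force: [-0.1, -0.4, -0.8]
grip_width: 0.0286
```

```bash
python3 - <<'E'
from h import *
plan(np.array([.6093,-.3282,.275])-.099*np.array([.959,-.282,0]),73.6)
E
```

```text
t 29.25 pos [ 0.399  -0.2677  0.2763] yang 73.36 q [ 0.06  0.28  0.51  1.95 -0.16  0.96  1.92] grip 0.0286 F [-0.1 -0.4 -0.8]
  turn [-0.04 -0.06  0.01] shift_now [0.02 0.06 4.  ] shift_after [0.04 0.04 4.  ]
```

Call:
arm_command:
  delta_pos:
    - [0,0.05,0]
    - [0,0,0.4]
    - [0,-0.04,0.6]
    - [0,-0.05,0.6]
    - [0,-0.05,0.6]
    - [0,-0.05,0.6]
    - [0,-0.05,0.5]
    - [0,-0.03,0.3]
    - [0,0,0]
  rotation:
    - [0,-0.05,0]
    - [0,0,0]
    - [0.03,0,0]
    - [0.03,0,0]
    - [0.03,0,0]
    - [0,0,0]
    - [0,0,0]
    - [0,0,0]
    - [0,0,0]

```text
clock: 30.15
position: [0.5122, -0.2985, 0.2747]
tool_rot: [1.384, 1.569, 1.096]
force: [-1.2, 0.2, -0.8]
grip_width: 0.0287
```

```bash
python3 - <<'E'
from h import *
plan(np.array([.6093,-.3282,.2375])-.099*np.array([.959,-.282,0]),73.6)
E
```

```text
t 30.15 pos [ 0.5122 -0.2985  0.2747] yang 73.5 q [ 0.1   0.48  0.47  1.67 -0.25  1.05  1.94] grip 0.0287 F [-1.2  0.2 -0.8]
  turn [-0.02  0.   -0.02] shift_now [ 1.24 -0.04  0.08] shift_after [ 1.24 -0.04  0.09]
```

Call:
arm_command:
  delta_pos:
    - [0,-0.04,0.06]
    - [0.3,0,0]
    - [0.3,0,0]
    - [0.3,0,0]
    - [0.2,0,0]
    - [0.12,0,0]
    - [0.1,0,0]
    - [0.08,0,0]
    - [0,0,0]
  rotation:
    - [0,0,0]
    - [0,0,0]
    - [0,0,0]
    - [0,0,0]
    - [0,0,0]
    - [0,0,0]
    - [0,0,0]
    - [0,0,0]
    - [0,0,0]

```text
clock: 31.05
position: [0.5138, -0.3017, 0.2371]
tool_rot: [0.275, 1.56, -0.015]
force: [0.2, 0.8, -1.4]
grip_width: 0.0285
```

```bash
python3 - <<'E'
from h import *
plan(np.array([.6093,-.3282,.2375])-.099*np.array([.959,-.282,0]),73.6)
E
```

```text
t 31.05 pos [ 0.5138 -0.3017  0.2371] yang 73.39 q [ 0.12  0.52  0.45  1.71 -0.27  0.96  1.96] grip 0.0285 F [ 0.2  0.8 -1.4]
  turn [-0.03  0.09 -0.03] shift_now [-0.01  0.05  0.  ] shift_after [-0.01  0.05  0.  ]
```

Call:
arm_command:
  delta_pos:
    - [0.08,0,0]
    - [0,0,0]
    - [0,0,0]
    - [0,0,0]
    - [0,0,0]
    - [0,0,0]
    - [0,0,0]
  rotation:
    - [0,0,0]
    - [0,0,0]
    - [0,0,0]
    - [0,0,0]
    - [0,0,0]
    - [0,0,0]
    - [0,0,0]
  gripper: -1

```text
clock: 31.75
position: [0.5136, -0.3016, 0.2334]
tool_rot: [0.295, 1.561, 0.005]
force: [0.2, 0.8, -1.5]
grip_width: 0.0854
```

Call:
arm_command:
  delta_pos:
    - [-0.5,0,0]
    - [-0.8,0,0]
    - [-0.8,0,0]
    - [-0.6,0,0]
    - [0,0,0]
  rotation:
    - [0,0.1,0]
    - [0,0.05,0]
    - [0,0,0]
    - [0,0,0]
    - [0,0,0]

```text
clock: 32.25
position: [0.5133, -0.3017, 0.3167]
tool_rot: [2.854, 1.561, 2.564]
force: [-0.4, -0.4, -0.3]
grip_width: 0.0854
```

```bash
python3 - <<'E'
from h import *
plan((.5106,.0696,.3),73.15)
im=optics.grab_frame('top')[:,:,::-1]; s=optics.grab_frame('scene')[:,:,::-1]
cv2.imwrite('pics/top2.png',im)
cv2.imwrite('pics/d3.png',np.hstack([cv2.resize(im[140:350,250:530],(400,300)),cv2.resize(s[60:300,120:440],(400,300))]))
T=cam('top')
hsv=cv2.cvtColor(im,cv2.COLOR_BGR2HSV)
m=((hsv[...,1]<70)&(hsv[...,2]>110)).astype(np.uint8)
for x0,y0,w,h in [(285,222,35,60),(328,235,30,60)]:
    q=np.zeros_like(m);q[y0:y0+h,x0:x0+w]=m[y0:y0+h,x0:x0+w]
    c=max(cv2.findContours(q,0,1)[0],key=cv2.contourArea);r=cv2.minAreaRect(c);b=cv2.boxPoints(r)
    P=np.array([onz(T,p,.018)[:2] for p in b]); e=P[1:]-P[:-1];L=np.linalg.norm(e,axis=1);k=L.argmax()
    print('part',P.mean(0),L[:2],np.degrees(np.arctan2(e[k][1],e[k][0])))
E
```

```text
t 32.25 pos [ 0.5133 -0.3017  0.3167] yang 73.37 q [ 0.1   0.45  0.49  1.6  -0.23  1.15  1.92] grip 0.0854 F [-0.4 -0.4 -0.3]
  turn [ 0.04 -0.09 -0.03] shift_now [ 0.62 11.83 -3.62] shift_after [ 0.56 11.82 -3.67]
part [0.51030437 0.0691588 ] [0.06729349 0.01631424] -15.765609156564922
part [ 0.48413286 -0.02258839] [0.09910402 0.02773895] 1.2407201454861219
```

View pics/d3.png

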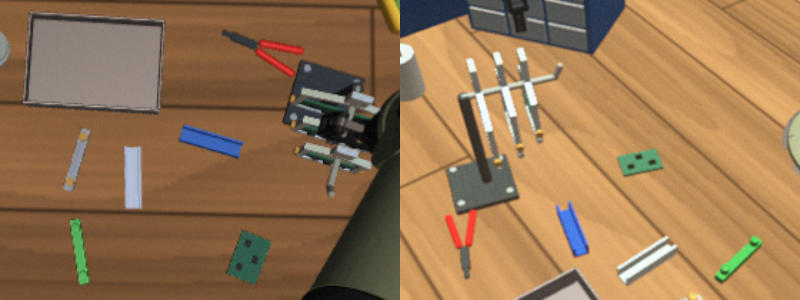

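```bash
python3 - <<'E'
from h import *
plan((.4841,-.0226,.12),91.2)
E
```

```text
t 32.35 pos [ 0.5127 -0.3011  0.3145] yang 73.39 q [ 0.1   0.45  0.49  1.61 -0.23  1.15  1.92] grip 0.0856 F [ 1.  -0.6 -0.5]
  turn [-2.97 -0.11 -0.05] shift_now [ 6.55  8.6  -3.49] shift_after [ 6.48  9.3  -0.76]
```

Call:
arm_command:
  delta_pos:
    - [-0.2,0,0]
    - [0,0,0]
    - [0,0,0]
    - [0,0.7,-0.08]
    - [0,0.93,-0.08]
    - [0,0.93,-0.08]
    - [0,0.93,-0.08]
    - [0,0.93,-0.08]
    - [0,0.93,-0.08]
    - [0.4,0.93,-0.08]
  rotation:
    - [-0.99,-0.05,0]
    - [-0.99,-0.05,0]
    - [-0.99,0,0]
    - [0,0,0]
    - [0,0,0]
    - [0,0,0]
    - [0,0,0]
    - [0,0,0]
    - [0,0,0]
    - [0,0,0]
  gripper: -0.5

```text
clock: 33.35
position: [0.4851, -0.1085, 0.2997]
tool_rot: [2.625, 1.557, 2.655]
force: [0.9, 0.3, -0.1]
grip_width: 0.064
```

Call:
arm_command:
  delta_pos:
    - [0.7,0.93,-0.08]
    - [0.8,0.8,-0.08]
    - [0.9,0.4,0]
    - [0.9,0.1,0]
    - [0.9,0,0]
    - [0.7,0,0]
    - [0.5,0,0]
    - [0,0,0]
  rotation:
    - [0,0,0]
    - [0,0,0]
    - [0,0,0]
    - [0,0,0]
    - [0,0,0]
    - [0,0,0]
    - [0,0,0]
    - [0,0,0]

```text
clock: 34.15
position: [0.4696, -0.0325, 0.1256]
tool_rot: [2.79, 1.547, 2.827]
force: [0.3, -0.3, 0.3]
grip_width: 0.0642
```

```bash
cat >> h.py <<'E'
def fit(im,c,box,z,mask=None):
    hsv=cv2.cvtColor(im,cv2.COLOR_BGR2HSV); m=((hsv[...,1]<70)&(hsv[...,2]>110)).astype(np.uint8)
    x0,y0,w,h=box;q=np.zeros_like(m);q[y0:y0+h,x0:x0+w]=m[y0:y0+h,x0:x0+w]
    k=max(cv2.findContours(q,0,1)[0],key=cv2.contourArea);b=cv2.boxPoints(cv2.minAreaRect(k))
    P=np.array([onz(c,p,z)[:2] for p in b]);e=P[1:]-P[:-1];L=np.linalg.norm(e,axis=1);j=L.argmax()
    print('fit',P.mean(0).round(4),L[:2].round(3),np.degrees(np.arctan2(e[j][1],e[j][0])).round(1))
E
python3 - <<'E'
from h import *
plan((.4841,-.0226,.02),91.2)
im=optics.grab_frame('wrist')[:,:,::-1]; cv2.imwrite('pics/ch1.png',im)
print(proj(cam('wrist'),[[.4841,-.0226,.022],[.4341,-.0226,.022],[.5341,-.0226,.022]]))
E
```

```text
t 34.15 pos [ 0.4696 -0.0325  0.1256] yang 92.1 q [-0.24  0.49  0.25  2.09 -0.22  0.6   1.77] grip 0.0642 F [ 0.3 -0.3  0.3]
  turn [ 0.15 -0.21 -0.08] shift_now [3.51 0.28 0.57] shift_after [3.52 0.32 0.49]
[[326.61354503 263.7565369 ]
 [329.85277114 195.1172826 ]
 [323.71953416 325.34200331]]
```

View pics/ch1.png

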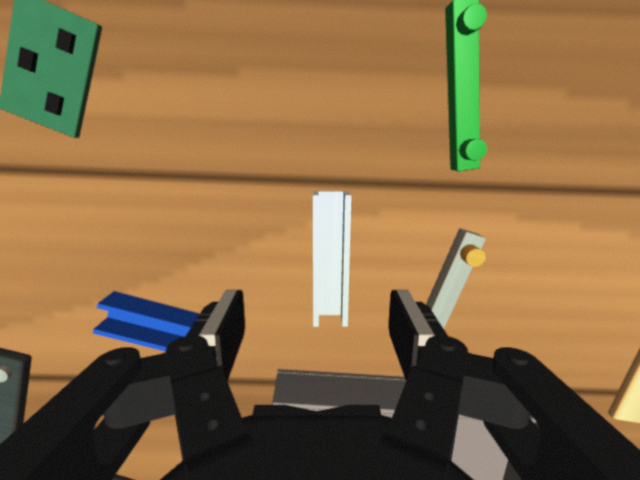

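Call:
arm_command:
  delta_pos:
    - [0,0.38,0.4]
    - [0.4,0,0]
    - [0.7,0,0]
    - [0.7,0,0]
    - [0.4,0,0]
    - [0,0,0]
  rotation:
    - [0.02,-0.21,-0.08]
    - [0,0,0]
    - [0,0,0]
    - [0,0,0]
    - [0,0,0]
    - [0,0,0]

```text
clock: 34.8
position: [0.4822, -0.0219, 0.0598]
tool_rot: [-0.102, 1.567, -0.068]
force: [-1.1, 0.3, 0.0]
grip_width: 0.0638
```

```bash
python3 - <<'E'
from h import *
plan((.481,-.0195,.019),92)
E
```

```text
t 34.8 pos [ 0.4822 -0.0219  0.0598] yang 91.94 q [-0.22  0.62  0.19  2.11 -0.27  0.43  1.78] grip 0.0638 F [-1.1  0.3  0. ]
  turn [-0.01  0.03  0.  ] shift_now [ 1.36  0.08 -0.04] shift_after [ 1.36  0.08 -0.04]
```

Call:
arm_command:
  delta_pos:
    - [0.4,0.08,-0.04]
    - [0.4,0,0]
    - [0.4,0,0]
    - [0.1,0,0]
    - [0,0,0]
  rotation:
    - [0,0.03,0]
    - [0,0,0]
    - [0,0,0]
    - [0,0,0]
    - [0,0,0]

```text
clock: 35.3
position: [0.4814, -0.0197, 0.0187]
tool_rot: [-0.188, 1.569, -0.155]
force: [0.3, -0.4, 0.6]
grip_width: 0.0641
```

```bash
python3 - <<'E'
from h import *
plan((.481,-.0195,.019),92)
E
```

```text
t 35.3 pos [ 0.4814 -0.0197  0.0187] yang 91.92 q [-0.19  0.7   0.15  2.12 -0.29  0.34  1.8 ] grip 0.0641 F [ 0.3 -0.4  0.6]
  turn [-0.01  0.01  0.  ] shift_now [-0.01  0.01 -0.01] shift_after [-0.01  0.01 -0.01]
```

Call:
arm_command:
  delta_pos:
    - [0,0,0]
    - [0,0,0]
    - [0,0,0]
    - [0,0,0]
    - [0,0,0]
    - [0,0,0]
  rotation:
    - [0,0,0]
    - [0,0,0]
    - [0,0,0]
    - [0,0,0]
    - [0,0,0]
    - [0,0,0]
  gripper: 1
  grip_force: 40

```text
clock: 35.9
position: [0.4821, -0.0197, 0.02]
tool_rot: [-0.049, 1.568, -0.016]
force: [-0.8, -0.8, -0.4]
grip_width: 0.0251
```

Call:
arm_command:
  delta_pos:
    - [-0.3,0,0]
    - [-0.7,0,0]
    - [-0.9,0,0]
    - [-0.9,0,0]
    - [-0.4,0,0.3]
    - [0,0,0.8]
    - [0,0,0.8]
    - [0,0,0.8]
    - [0,0,0.8]
    - [0,0,0.8]
  rotation:
    - [0,0,0]
    - [0,0,0]
    - [0,0,0]
    - [0,0,0]
    - [0,0,0]
    - [0,0,0]
    - [0,0,0]
    - [0,0,0]
    - [0,0,0]
    - [0,0,0]

```text
clock: 36.9
position: [0.6121, -0.0156, 0.1272]
tool_rot: [0.277, 1.567, 0.31]
force: [0.3, -0.4, -0.1]
grip_width: 0.0252
```

```bash
python3 - <<'E'
from h import *
plan((.663,-.003,.027),90)
E
```

```text
t 36.9 pos [ 0.6121 -0.0156  0.1272] yang 91.85 q [-0.25  0.66  0.26  1.75 -0.23  0.76  1.73] grip 0.0252 F [ 0.3 -0.4 -0.1]
  turn [ 0.31  0.03 -0.01] shift_now [3.35 0.36 1.7 ] shift_after [3.34 0.42 1.7 ]
```

Call:
arm_command:
  delta_pos:
    - [0,0.2,0.6]
    - [0,0.2,0.6]
    - [0,0,0.4]
    - [0.3,0,0]
    - [0.7,0,0]
    - [0.7,0,0]
    - [0.5,0,0]
    - [0,0,0]
  rotation:
    - [0.3,0,0]
    - [0,0,0]
    - [0,0,0]
    - [0,0,0]
    - [0,0,0]
    - [0,0,0]
    - [0,0,0]
    - [0,0,0]

```text
clock: 37.7
position: [0.6615, -0.0027, 0.0617]
tool_rot: [0.06, 1.567, 0.06]
force: [-0.7, -0.8, -0.5]
grip_width: 0.0251
```

```bash
python3 - <<'E'
from h import *
plan((.663,-.003,.026),90)
E
```

```text
t 37.7 pos [ 0.6615 -0.0027  0.0617] yang 89.97 q [-0.24  0.82  0.24  1.63 -0.27  0.72  1.7 ] grip 0.0251 F [-0.7 -0.8 -0.5]
  turn [-0.    0.04 -0.  ] shift_now [ 1.19 -0.01  0.04] shift_after [ 1.19 -0.01  0.05]
```

Call:
arm_command:
  delta_pos:
    - [0.4,0,0.03]
    - [0.4,0,0]
    - [0.3,0,0]
    - [0,0,0]
  rotation:
    - [0,0,0]
    - [0,0,0]
    - [0,0,0]
    - [0,0,0]

```text
clock: 38.1
position: [0.6628, -0.0028, 0.0275]
tool_rot: [0.048, 1.566, 0.047]
force: [-0.3, 0.6, -0.1]
grip_width: 0.025
```

Call:
arm_command:
  delta_pos:
    - [0,0,0]
    - [0,0,0]
    - [0,0,0]
    - [0,0,0]
    - [-0.3,0,0]
    - [-0.8,0,0]
    - [-0.9,0,0]
    - [-0.9,0,0]
    - [-0.9,0,0]
    - [-0.3,0,0]
  rotation:
    - [0,0,0]
    - [0,0,0]
    - [0,0,0]
    - [0,0,0]
    - [0,0,0]
    - [0,0,0]
    - [0,0,0]
    - [0,0,0]
    - [0,0,0]
    - [0,0,0]
  gripper: -0.5

```text
clock: 39.1
position: [0.6623, -0.0032, 0.1589]
tool_rot: [0.04, 1.564, 0.039]
force: [-0.6, -0.4, -0.4]
grip_width: 0.0641
```

```bash
python3 - <<'E'
from h import *
plan((.5103,.0692,.12),73.7)
im=optics.grab_frame('top')[:,:,::-1]; cv2.imwrite('pics/top3.png',im)
fit(im,cam('top'),(285,222,35,60),.018)
E
```

```text
t 39.1 pos [ 0.6623 -0.0032  0.1589] yang 89.93 q [-0.27  0.69  0.29  1.59 -0.23  0.89  1.67] grip 0.0641 F [-0.6 -0.4 -0.4]
  turn [ 2.7   0.07 -0.01] shift_now [ 1.26  2.41 -5.08] shift_after [ 1.3   0.9  -5.54]Traceback (most recent call last):
  File "<stdin>", line 4, in <module>
  File "h.py", line 39, in fit
    k=max(cv2.findContours(q,0,1)[0],key=cv2.contourArea);b=cv2.boxPoints(cv2.minAreaRect(k))
ValueError: max() iterable argument is empty
```

Call:
arm_command:
  delta_pos:
    - [0,0.1,-0.4]
    - [0,0.1,-0.7]
    - [0,0.1,-0.8]
    - [0,0.15,-0.8]
    - [0,0.15,-0.8]
    - [0,0.15,-0.8]
    - [0.3,0.1,-0.6]
    - [0.5,0,-0.3]
    - [0,0,0]
  rotation:
    - [0.9,0,0]
    - [0.9,0,0]
    - [0.9,0,0]
    - [0,0,0]
    - [0,0,0]
    - [0,0,0]
    - [0,0,0]
    - [0,0,0]
    - [0,0,0]

```text
clock: 40.05
position: [0.5092, 0.0587, 0.1313]
tool_rot: [0.273, 1.566, -0.023]
force: [-0.2, 0.0, -0.6]
grip_width: 0.0639
```

```bash
python3 - <<'E'
from h import *
plan((.5103,.0692,.02),73.7)
C=cam('wrist');im=optics.grab_frame('wrist')[:,:,::-1]; cv2.imwrite('pics/bar1.png',im)
print(proj(C,[[.5103,.0692,.014]]))
E
```

```text
t 40.05 pos [0.5092 0.0587 0.1313] yang 73.03 q [-0.49  0.54  0.35  2.01 -0.3   0.64  1.33] grip 0.0639 F [-0.2  0.  -0.6]
  turn [-0.11  0.05 -0.01] shift_now [ 3.71  0.34 -0.08] shift_after [ 3.71  0.35 -0.06]
[[328.80341533 233.76147432]]
```

View pics/bar1.png

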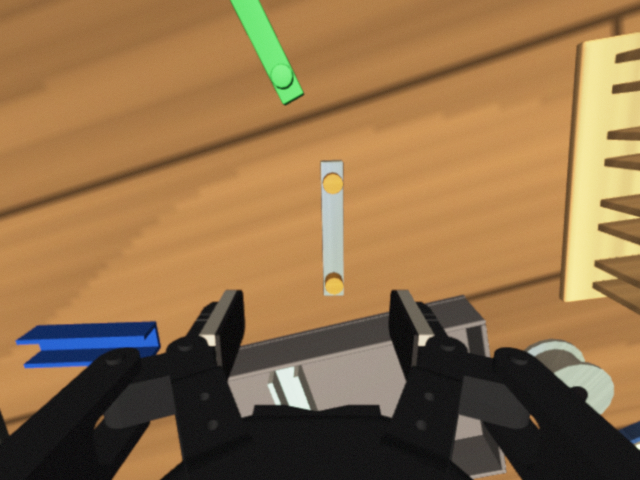

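The channel lies in the caddy at (290,390). The bar spans (332,162) to (334,295), with its centre near (333,228).

```bash
python3 - <<'E'
from h import *
C=cam('wrist');a=onz(C,(332,162),.014);b=onz(C,(334,295),.014);print(a,b,np.linalg.norm(a-b))
c=(a+b)/2;d=np.degrees(np.arctan2(*(b-a)[1::-1]));print(c,d);plan((c[0],c[1],.018),d+90)
E
```

```text
[0.46204292 0.08592149 0.014     ] [0.56161941 0.05857482 0.014     ] 0.10326333490462491
[0.51183117 0.07224815 0.014     ] -15.356525596698036
t 40.1 pos [0.5103 0.0584 0.1322] yang 73.0 q [-0.49  0.54  0.35  2.01 -0.3   0.64  1.33] grip 0.0639 F [0.7 0.3 0.3]
  turn [-0.27  0.06 -0.02] shift_now [ 3.81  0.45 -0.11] shift_after [ 3.81  0.46 -0.07]
```

Call:
arm_command:
  delta_pos:
    - [0,0.4,-0.05]
    - [0.4,0,0]
    - [0.8,0,0]
    - [0.8,0,0]
    - [0.6,0,0]
    - [0.2,0,0]
    - [0,0,0]
  rotation:
    - [-0.25,0.06,0]
    - [0,0,0]
    - [0,0,0]
    - [0,0,0]
    - [0,0,0]
    - [0,0,0]
    - [0,0,0]

```text
clock: 40.8
position: [0.5171, 0.0715, 0.0444]
tool_rot: [0.827, 1.566, 0.559]
force: [0.3, 0.2, -0.1]
grip_width: 0.064
```

```bash
python3 - <<'E'
from h import *
plan((.5115,.0715,.018),74.6)
E
```

```text
t 40.8 pos [0.5171 0.0715 0.0444] yang 74.64 q [-0.43  0.7   0.25  2.02 -0.37  0.47  1.4 ] grip 0.064 F [ 0.3  0.2 -0.1]
  turn [ 0.01  0.03 -0.03] shift_now [ 0.88 -0.05 -0.18] shift_after [ 0.88 -0.05 -0.18]
```

Call:
arm_command:
  delta_pos:
    - [0.2,-0.04,-0.17]
    - [0.4,0,0]
    - [0.22,0,0]
    - [0,0,0]
  rotation:
    - [0,0.03,-0.03]
    - [0,0,0]
    - [0,0,0]
    - [0,0,0]

```text
clock: 41.2
position: [0.5127, 0.072, 0.0193]
tool_rot: [0.578, 1.568, 0.31]
force: [-0.1, -0.3, -0.1]
grip_width: 0.0641
```

Call:
arm_command:
  delta_pos:
    - [0,0,0]
    - [0,0,0]
    - [0,0,0]
    - [0,0,0]
    - [0,0,0]
    - [0,0,0]
    - [0,0,0]
    - [0,0,0]
  rotation:
    - [0,0,0]
    - [0,0,0]
    - [0,0,0]
    - [0,0,0]
    - [0,0,0]
    - [0,0,0]
    - [0,0,0]
    - [0,0,0]
  gripper: 1
  grip_force: 60

```text
clock: 42.0
position: [0.5133, 0.0721, 0.0204]
tool_rot: [0.582, 1.567, 0.314]
force: [0.7, -0.5, -1.6]
grip_width: 0.0141
```

Call:
arm_command:
  delta_pos:
    - [-0.3,0,0]
    - [-0.7,0,0]
    - [-0.9,0,0]
    - [-0.9,0,0]
    - [-0.4,0,0]
    - [0,0,0]
  rotation:
    - [0,0,0]
    - [0,0,0]
    - [0,0,0]
    - [0,0,0]
    - [0,0,0]
    - [0,0,0]

```text
clock: 42.6
position: [0.5123, 0.0716, 0.1216]
tool_rot: [0.716, 1.568, 0.448]
force: [-0.0, 1.2, -2.3]
grip_width: 0.014
```

```bash
python3 - <<'E'
from h import *
plan((.664,.09,.025),88)
E
```

```text
t 42.6 pos [0.5123 0.0716 0.1216] yang 74.6 q [-0.5   0.56  0.34  2.   -0.31  0.63  1.34] grip 0.014 F [-0.   1.2 -2.3]
  turn [-2.23  0.02 -0.02] shift_now [3.23 1.93 4.7 ] shift_after [3.22 0.79 5.03]
```

Call:
arm_command:
  delta_pos:
    - [0,0.1,0.2]
    - [0,0.1,0.4]
    - [0,0.1,0.6]
    - [0,0.1,0.7]
    - [0,0.1,0.7]
    - [0,0.1,0.7]
    - [0,0.1,0.7]
    - [0,0,0.5]
    - [0,0,0.3]
    - [0,0,0]
  rotation:
    - [-0.75,0,0]
    - [-0.75,0,0]
    - [-0.75,0,0]
    - [0,0,0]
    - [0,0,0]
    - [0,0,0]
    - [0,0,0]
    - [0,0,0]
    - [0,0,0]
    - [0,0,0]

```text
clock: 43.6
position: [0.6583, 0.085, 0.1102]
tool_rot: [2.996, 1.561, 2.975]
force: [-1.2, -0.8, -1.1]
grip_width: 0.0141
```

```bash
python3 - <<'E'
from h import *
plan((.664,.09,.026),88)
E
```

```text
t 43.6 pos [0.6583 0.085  0.1102] yang 88.76 q [-0.39  0.76  0.27  1.59 -0.26  0.83  1.54] grip 0.0141 F [-1.2 -0.8 -1.1]
  turn [ 0.13 -0.09 -0.01] shift_now [2.81 0.17 0.21] shift_after [2.81 0.17 0.18]
```

Call:
arm_command:
  delta_pos:
    - [0,0.15,0.1]
    - [0.4,0,0]
    - [0.7,0,0]
    - [0.7,0,0]
    - [0.4,0,0]
    - [0.1,0,0]
    - [0,0,0]
  rotation:
    - [0.12,-0.09,0]
    - [0,0,0]
    - [0,0,0]
    - [0,0,0]
    - [0,0,0]
    - [0,0,0]
    - [0,0,0]

```text
clock: 44.3
position: [0.6578, 0.0909, 0.0358]
tool_rot: [2.397, 1.568, 2.362]
force: [-0.2, -0.3, -1.6]
grip_width: 0.0138
```

```bash
python3 - <<'E'
from h import *
plan((.664,.09,.026),88)
E
```

```text
t 44.3 pos [0.6578 0.0909 0.0358] yang 87.99 q [-0.38  0.86  0.24  1.62 -0.29  0.7   1.54] grip 0.0138 F [-0.2 -0.3 -1.6]
  turn [-0.   -0.02 -0.02] shift_now [ 0.33 -0.02  0.21] shift_after [ 0.33 -0.02  0.21]
```

Call:
arm_command:
  delta_pos:
    - [0,0,0.18]
    - [0.3,0,0]
    - [0,0,0]
  rotation:
    - [0,0,0]
    - [0,0,0]
    - [0,0,0]

```text
clock: 44.6
position: [0.6645, 0.0909, 0.0279]
tool_rot: [1.305, 1.568, 1.27]
force: [-0.4, -0.4, -2.3]
grip_width: 0.0138
```

Call:
arm_command:
  delta_pos:
    - [0,0,0]
    - [0,0,0]
    - [0,0,0]
    - [0,0,0]
    - [0,0,0]
    - [-0.3,0,0]
    - [-0.8,0,0]
    - [-0.9,0,0]
    - [-0.9,0,0]
    - [-0.9,0,0]
  rotation:
    - [0,0,0]
    - [0,0,0]
    - [0,0,0]
    - [0,0,0]
    - [0,0,0]
    - [0,0,0]
    - [0,0,0]
    - [0,0,0]
    - [0,0,0]
    - [0,0,0]
  gripper: -0.5

```text
clock: 45.6
position: [0.6631, 0.0902, 0.1457]
tool_rot: [2.717, 1.568, 2.682]
force: [0.1, -0.0, 0.6]
grip_width: 0.0641
```

Call:
arm_command:
  delta_pos:
    - [-0.9,0,0]
    - [-0.5,0,-0.8]
    - [0,0,-0.9]
    - [0,0,-0.9]
    - [0,0,-0.9]
    - [0,0,-0.9]
    - [0,0,-0.9]
    - [0,0,-0.5]
    - [0,0,0]
  rotation:
    - [0,0,0]
    - [0,0,0]
    - [0,0,0]
    - [0,0,0]
    - [0,0,0]
    - [0,0,0]
    - [0,0,0]
    - [0,0,0]
    - [0,0,0]

```text
clock: 46.5
position: [0.4845, 0.0958, 0.1995]
tool_rot: [0.619, 1.56, 0.582]
force: [1.0, -0.4, 0.4]
grip_width: 0.0643
```

```bash
python3 - <<'E'
from h import *
s=optics.grab_frame('scene')[:,:,::-1];t=optics.grab_frame('top')[:,:,::-1]
cv2.imwrite('pics/end.png',np.hstack([cv2.resize(s[60:420,:480],(400,300)),cv2.resize(t[130:355,230:530],(400,300))]))
E
```

```text
(no output)
```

View pics/end.png

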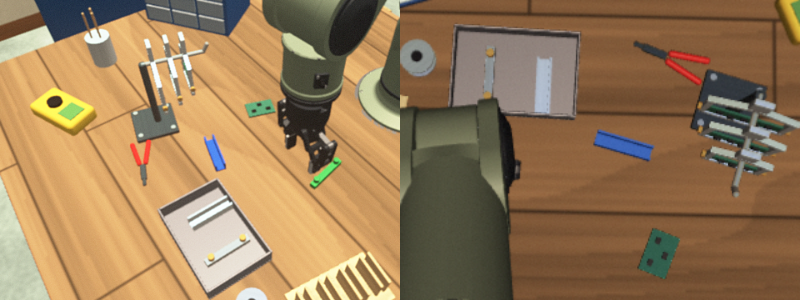

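All three frames hang in order, both fittings lie in the caddy and the rack is empty. I'm handing the job in.

```bash
python3 -c "
from workcell import bot; print(bot.job_done())"
```

```text
the job is handed in; nothing more can be done
None
```

The job is done and handed in at about 46.5 s of the 210 s allowed. There were three frames and two fittings; no largest frame (a) or round foot showed in any picture.

- **Frames:** b (140 mm wide) went on the hook first, by the post. Then c (116 mm) went in front of it, and d (92 mm) last, nearest the tip. They hang about 35 mm apart.
- **Fittings:** the U-channel and the clamp bar both lie flat in the caddy.

**Last checks:** the final scene and top pictures, taken with the gripper well clear, show the rack empty, the three frames hanging in order, and both fittings in the caddy. The cutters, spare board, solder reel and look-alikes show no sign of having moved; I judged that by eye only.

**Disagreement:** while lowering the frames, the force reading did not show the rod taking the weight. I went by the height at which the motion stopped (b and c) or the computed height (d), and the pictures afterwards confirmed all three hang properly.

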